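Charge the burnishing tray from the coarse-slug shaker

ROBOT

A 6-joint arm with a two-finger parallel gripper is mounted at the origin on the work surface. World frame = base frame: x ahead of the robot, y to its left, z up, the work surface at z = 0. Lengths are in m, angles in degrees, forces in N, time in s.
With the tool pointing down it reaches from about 0.4 to 0.825 m from the base axis. Payload 7 kg.
Tool frame: the origin (TCP) lies midway between the tips of the shut fingers; the grasp point (between the pads) lies 19 mm behind it (r.grip_depth is the distance from the TCP to the grasp point, in m); z points along the fingers, y is the line along which they close (so a half turn about z gives the same grasp; the last joint's range is limited). The gripper opens to 88 mm and grips with 3 to 60 N. Pads are 19 mm wide; open, the fingers measure 130 mm over their backs; the gripper's body (78 mm by 193 mm) begins 47 mm behind the grasp point.
Start: joints at [-47.664, 20.546, 0.682, 0, -70.136, -16.507], TCP at [0.294, -0.608, 0.192] pointing down, gripper open.
Joint ranges: [-176.03, 176.03], [-82.01, 121.73], [-58.28, 71.71], [-173.87, 95.51], [-174.79, -0.11], [-173.66, 173.66]. Speed limits (degrees/s): [136.94, 136.94, 172.46, 180, 180, 180].

INTERFACE

Orientations are given as [roll, pitch, yaw] about the fixed x, y, z axes, in that order (R = Rz(yaw) Ry(pitch) Rx(roll)).
In Python, from plant import r, capture, close_job, search_frame, outline_of gives the robot as it stands.
- The arm moves only by the shell command python3 -m creep 'ROWS' [FORCE]. ROWS is JSON, a list of rows, each a list of 7 numbers: the finger opening in mm, from 0 to 87.6, then the shift along the world's x, y, z in units of 25 mm (1.0 is 25 mm), then the turn, a rotation vector about the world's x, y, z in degrees. In form: [[hand, x, y, z, ax, ay, az], ...]. A call has 1 to 8 rows; each row shifts and turns the commanded pose from where the row before left it; what a row does not reach is not made up. A row lasts 1/12 s, in which the tool goes at most 41.7 mm and 7.16 degrees, less where a joint would pass 70% of its speed; a pose out of reach is approached as far as the arm can. A call is refused whole if a number of a shift passes 1 or a number of a turn 7.16, either way. A call with a gripper value outside its range is refused whole. The fingers move at their own pace and stop on an object; FORCE is the grip in N (left out, the last holds). Time passes only in rows, so rows that do not move let the fingers close. It gives the time, the measured TCP pose, the force, the opening and the grip force at its end, in the units of the state.
- r.get_state(): the state, without advancing time (a new reading comes with each control period).
- capture(name): name is "scene" or "side" or "wrist"; returns a dict with "frame" (420x560x3 uint8, red, green, blue), "K" (3x3 intrinsics, pixels), "origin" and "rotation" of the camera in the world. Camera axes: x right, y down, z forward; pixel columns grow to the right and rows downward; lengths in m; the calibration is good to about 2 mm. The wrist camera is an equidistant fisheye: a pixel r from the principal point sees the ray r / f radians off the axis. A picture is of the moment at which its call begins. There is no depth.
- close_job(): hands the job in; it is judged then, once.
Trained networks look in a picture, given as the dict that the camera call returned (one of the last four; its "shot" number tells which), for a name from the list of things; names that differ only in an ending like _2 or _b are one class to them, and where a whole thing is asked for, a point or a joint stands for the part that bears it (a point fixed in the world has none). Each returns a list of dicts, best first, with "conf" (0 to 1); they miss things now and then, are a little off and sometimes report something else, mostly with a low value. They report only what shows in the picture. A call takes as long as a camera call. They do not tell look-alikes from the thing itself.
- search_frame(picture, target): "bbox" ([left, top, right, bottom] in pixels, round what is visible of it).
- outline_of(picture, target): "region" (420x560 bool, what is visible of it) and "bbox" ([left, top, right, bottom] in pixels, round what is visible of it).
The state is a dict: "time_s": time; "joints": joint angles; "qd": joint speeds; "joint_torque": joint torques, N m; "tcp_pos": TCP position; "eef_rot": TCP orientation; "contact_force": force on the tool from outside, world axes, zero at the start; "moment": the same for the moment, N m; "gripper_width": finger opening in m; "gripper_force": force on a finger pad.
Only numpy, scipy, OpenCV 4.12 (cv2) and the standard library are available. Lean on these libraries where they do the work, as an engineer would, in place of code of your own. Each camera call takes 0.05 s, during which the arm holds its last target. There are 200 camera calls.

TASK

Three look-alike scoop shakers on the bench hold steel burnishing slugs of different sizes; pick up the one with the largest slugs, lift it with all six still aboard and shake them out over the three-bay tray so that they are spread evenly: no bay empty, none with more than three, each slug lying on the bay floor, not piled. Then stand the emptied shaker back upright where you took it from and let go. Do not touch the slugs with the gripper, and leave the other two shakers and the brass door knob alone.

Things in the scene. Friction and masses are not known exactly. Their poses are not given: they have to be found in the camera images.
- shaker: Dark sheet-steel scoop shaker with the six largest slugs (two others look the same), 117 long, 52 wide, walls 38 high and 3 thick, floor 4, 0.22 kg. Origin on its underside below the grip; -x points out of the mouth. Straight trough of inner width 46, open on top and at the -x end, closed at the back (x 38). Slugs lie in it in three rows of two at the start.
- shaker_grip (a point): Centre of that shaker's square wooden grip, 67 above its underside: 26 x 26 (sides along the shaker's x and y), 45 tall, standing on a flat bridge (z 38 to 43, 26 wide along x, 55 along y) across the open top.
- shaker_mouth (a point): Middle of that shaker's open mouth edge, on its floor: at shaker x -76, 10 above its underside. No lip; from x -34 to here the floor climbs at 8 degrees and the walls are 29 high.
- shaker_b: Identical shaker holding two smaller hexagonal slugs (14 across); leave it.
- shaker_c: Identical shaker holding two smaller hexagonal slugs (12 across); leave it.
- slug0: Polished steel hexagonal slug, 18 across flats, 16 thick, 35 g; origin at its centre, z along its hexagon axis. Starts in the chamber of shaker.
- slug1: Polished steel hexagonal slug, 18 across flats, 16 thick, 35 g; origin at its centre, z along its hexagon axis. Starts in the chamber of shaker.
- slug2: Polished steel hexagonal slug, 18 across flats, 16 thick, 35 g; origin at its centre, z along its hexagon axis. Starts in the chamber of shaker.
- slug3: Polished steel hexagonal slug, 18 across flats, 16 thick, 35 g; origin at its centre, z along its hexagon axis. Starts in the chamber of shaker.
- slug4: Polished steel hexagonal slug, 18 across flats, 16 thick, 35 g; origin at its centre, z along its hexagon axis. Starts in the chamber of shaker.
- slug5: Polished steel hexagonal slug, 18 across flats, 16 thick, 35 g; origin at its centre, z along its hexagon axis. Starts in the chamber of shaker.
- tray: Fixed blue plastic tray, outside 170 (x) by 300 (y), walls 34 high and 4 thick, floor 4 thick; two full-height ribs along its x at y about -49 and +49 part it into three equal bays side by side along y, each 162 by 95 inside. Origin under its centre, z up.
- bay0 (a point): Centre of the floor of bay 0 of the tray (tray y -97), 4 above the tray's underside.
- bay1 (a point): Centre of the floor of bay 1 of the tray (tray y 0), 4 above the tray's underside.
- bay2 (a point): Centre of the floor of bay 2 of the tray (tray y 97), 4 above the tray's underside.
- knob: Loose brass door knob standing on its rose, 66 across, 56 high; origin under its centre. Bystander.
Things that resemble listed ones, but are neither listed nor needed, are in the scene too. Leave any red look-alike of the shaker alone.

How it is judged (in metres and radians):
On the way, in this order (a step that is already met when the one before it is completed fails the run):
1. the shaker with the largest slugs is lifted clear of the bench with all six slugs still in it (height (world z) of shaker above 0.04 m and distance between each of slug0, slug1, slug2, slug3, slug4, slug5 and shaker below 0.075 m and height (world z) of each of slug0, slug1, slug2, slug3, slug4, slug5 above 0.045 m), for 0.2 s.
2. all six slugs lie in the tray (x of slug0 in the frame of tray between -0.083 and 0.083 m and y of slug0 in the frame of tray between -0.148 and 0.148 m and z of slug0 in the frame of tray between 0 and 0.023 m and x of slug1 in the frame of tray between -0.083 and 0.083 m and y of slug1 in the frame of tray between -0.148 and 0.148 m and z of slug1 in the frame of tray between 0 and 0.023 m and x of slug2 in the frame of tray between -0.083 and 0.083 m and y of slug2 in the frame of tray between -0.148 and 0.148 m and z of slug2 in the frame of tray between 0 and 0.023 m and x of slug3 in the frame of tray between -0.083 and 0.083 m and y of slug3 in the frame of tray between -0.148 and 0.148 m and z of slug3 in the frame of tray between 0 and 0.023 m and x of slug4 in the frame of tray between -0.083 and 0.083 m and y of slug4 in the frame of tray between -0.148 and 0.148 m and z of slug4 in the frame of tray between 0 and 0.023 m and x of slug5 in the frame of tray between -0.083 and 0.083 m and y of slug5 in the frame of tray between -0.148 and 0.148 m and z of slug5 in the frame of tray between 0 and 0.023 m), for 0.2 s.
At the end, for the whole second after the job is handed in: All six slugs lie at rest on the floor of the tray in one layer (centre under 23 mm above the tray's underside), every bay holding one to three of them; the shaker stands upright on the bench within 60 mm of where it started (tilt under 0.08 rad), at rest and released (all of step 2 and y of any of slug0, slug1, slug2, slug3, slug4, slug5 in the frame of tray below -0.0487 m and (y of slug0 in the frame of tray between -0.0487 and 0.0487 m or y of slug1 in the frame of tray between -0.0487 and 0.0487 m or y of slug2 in the frame of tray between -0.0487 and 0.0487 m or y of slug3 in the frame of tray between -0.0487 and 0.0487 m or y of slug4 in the frame of tray between -0.0487 and 0.0487 m or y of slug5 in the frame of tray between -0.0487 and 0.0487 m) and y of any of slug0, slug1, slug2, slug3, slug4, slug5 in the frame of tray above 0.0487 m and (not (y of slug0 in the frame of tray below -0.0487 m) or not (y of slug1 in the frame of tray below -0.0487 m) or not (y of slug2 in the frame of tray below -0.0487 m) or not (y of slug3 in the frame of tray below -0.0487 m)) and (not (y of slug0 in the frame of tray below -0.0487 m) or not (y of slug1 in the frame of tray below -0.0487 m) or not (y of slug2 in the frame of tray below -0.0487 m) or not (y of slug4 in the frame of tray below -0.0487 m)) and (not (y of slug0 in the frame of tray below -0.0487 m) or not (y of slug1 in the frame of tray below -0.0487 m) or not (y of slug2 in the frame of tray below -0.0487 m) or not (y of slug5 in the frame of tray below -0.0487 m)) and (not (y of slug0 in the frame of tray below -0.0487 m) or not (y of slug1 in the frame of tray below -0.0487 m) or not (y of slug3 in the frame of tray below -0.0487 m) or not (y of slug4 in the frame of tray below -0.0487 m)) and (not (y of slug0 in the frame of tray below -0.0487 m) or not (y of slug1 in the frame of tray below -0.0487 m) or not (y of slug3 in the frame of tray below -0.0487 m) or not (y of slug5 in the frame of tray below -0.0487 m)) and (not (y of slug0 in the frame of tray below -0.0487 m) or not (y of slug1 in the frame of tray below -0.0487 m) or not (y of slug4 in the frame of tray below -0.0487 m) or not (y of slug5 in the frame of tray below -0.0487 m)) and (not (y of slug0 in the frame of tray below -0.0487 m) or not (y of slug2 in the frame of tray below -0.0487 m) or not (y of slug3 in the frame of tray below -0.0487 m) or not (y of slug4 in the frame of tray below -0.0487 m)) and (not (y of slug0 in the frame of tray below -0.0487 m) or not (y of slug2 in the frame of tray below -0.0487 m) or not (y of slug3 in the frame of tray below -0.0487 m) or not (y of slug5 in the frame of tray below -0.0487 m)) and (not (y of slug0 in the frame of tray below -0.0487 m) or not (y of slug2 in the frame of tray below -0.0487 m) or not (y of slug4 in the frame of tray below -0.0487 m) or not (y of slug5 in the frame of tray below -0.0487 m)) and (not (y of slug0 in the frame of tray below -0.0487 m) or not (y of slug3 in the frame of tray below -0.0487 m) or not (y of slug4 in the frame of tray below -0.0487 m) or not (y of slug5 in the frame of tray below -0.0487 m)) and (not (y of slug1 in the frame of tray below -0.0487 m) or not (y of slug2 in the frame of tray below -0.0487 m) or not (y of slug3 in the frame of tray below -0.0487 m) or not (y of slug4 in the frame of tray below -0.0487 m)) and (not (y of slug1 in the frame of tray below -0.0487 m) or not (y of slug2 in the frame of tray below -0.0487 m) or not (y of slug3 in the frame of tray below -0.0487 m) or not (y of slug5 in the frame of tray below -0.0487 m)) and (not (y of slug1 in the frame of tray below -0.0487 m) or not (y of slug2 in the frame of tray below -0.0487 m) or not (y of slug4 in the frame of tray below -0.0487 m) or not (y of slug5 in the frame of tray below -0.0487 m)) and (not (y of slug1 in the frame of tray below -0.0487 m) or not (y of slug3 in the frame of tray below -0.0487 m) or not (y of slug4 in the frame of tray below -0.0487 m) or not (y of slug5 in the frame of tray below -0.0487 m)) and (not (y of slug2 in the frame of tray below -0.0487 m) or not (y of slug3 in the frame of tray below -0.0487 m) or not (y of slug4 in the frame of tray below -0.0487 m) or not (y of slug5 in the frame of tray below -0.0487 m)) and (not (y of slug0 in the frame of tray between -0.0487 and 0.0487 m) or not (y of slug1 in the frame of tray between -0.0487 and 0.0487 m) or not (y of slug2 in the frame of tray between -0.0487 and 0.0487 m) or not (y of slug3 in the frame of tray between -0.0487 and 0.0487 m)) and (not (y of slug0 in the frame of tray between -0.0487 and 0.0487 m) or not (y of slug1 in the frame of tray between -0.0487 and 0.0487 m) or not (y of slug2 in the frame of tray between -0.0487 and 0.0487 m) or not (y of slug4 in the frame of tray between -0.0487 and 0.0487 m)) and (not (y of slug0 in the frame of tray between -0.0487 and 0.0487 m) or not (y of slug1 in the frame of tray between -0.0487 and 0.0487 m) or not (y of slug2 in the frame of tray between -0.0487 and 0.0487 m) or not (y of slug5 in the frame of tray between -0.0487 and 0.0487 m)) and (not (y of slug0 in the frame of tray between -0.0487 and 0.0487 m) or not (y of slug1 in the frame of tray between -0.0487 and 0.0487 m) or not (y of slug3 in the frame of tray between -0.0487 and 0.0487 m) or not (y of slug4 in the frame of tray between -0.0487 and 0.0487 m)) and (not (y of slug0 in the frame of tray between -0.0487 and 0.0487 m) or not (y of slug1 in the frame of tray between -0.0487 and 0.0487 m) or not (y of slug3 in the frame of tray between -0.0487 and 0.0487 m) or not (y of slug5 in the frame of tray between -0.0487 and 0.0487 m)) and (not (y of slug0 in the frame of tray between -0.0487 and 0.0487 m) or not (y of slug1 in the frame of tray between -0.0487 and 0.0487 m) or not (y of slug4 in the frame of tray between -0.0487 and 0.0487 m) or not (y of slug5 in the frame of tray between -0.0487 and 0.0487 m)) and (not (y of slug0 in the frame of tray between -0.0487 and 0.0487 m) or not (y of slug2 in the frame of tray between -0.0487 and 0.0487 m) or not (y of slug3 in the frame of tray between -0.0487 and 0.0487 m) or not (y of slug4 in the frame of tray between -0.0487 and 0.0487 m)) and (not (y of slug0 in the frame of tray between -0.0487 and 0.0487 m) or not (y of slug2 in the frame of tray between -0.0487 and 0.0487 m) or not (y of slug3 in the frame of tray between -0.0487 and 0.0487 m) or not (y of slug5 in the frame of tray between -0.0487 and 0.0487 m)) and (not (y of slug0 in the frame of tray between -0.0487 and 0.0487 m) or not (y of slug2 in the frame of tray between -0.0487 and 0.0487 m) or not (y of slug4 in the frame of tray between -0.0487 and 0.0487 m) or not (y of slug5 in the frame of tray between -0.0487 and 0.0487 m)) and (not (y of slug0 in the frame of tray between -0.0487 and 0.0487 m) or not (y of slug3 in the frame of tray between -0.0487 and 0.0487 m) or not (y of slug4 in the frame of tray between -0.0487 and 0.0487 m) or not (y of slug5 in the frame of tray between -0.0487 and 0.0487 m)) and (not (y of slug1 in the frame of tray between -0.0487 and 0.0487 m) or not (y of slug2 in the frame of tray between -0.0487 and 0.0487 m) or not (y of slug3 in the frame of tray between -0.0487 and 0.0487 m) or not (y of slug4 in the frame of tray between -0.0487 and 0.0487 m)) and (not (y of slug1 in the frame of tray between -0.0487 and 0.0487 m) or not (y of slug2 in the frame of tray between -0.0487 and 0.0487 m) or not (y of slug3 in the frame of tray between -0.0487 and 0.0487 m) or not (y of slug5 in the frame of tray between -0.0487 and 0.0487 m)) and (not (y of slug1 in the frame of tray between -0.0487 and 0.0487 m) or not (y of slug2 in the frame of tray between -0.0487 and 0.0487 m) or not (y of slug4 in the frame of tray between -0.0487 and 0.0487 m) or not (y of slug5 in the frame of tray between -0.0487 and 0.0487 m)) and (not (y of slug1 in the frame of tray between -0.0487 and 0.0487 m) or not (y of slug3 in the frame of tray between -0.0487 and 0.0487 m) or not (y of slug4 in the frame of tray between -0.0487 and 0.0487 m) or not (y of slug5 in the frame of tray between -0.0487 and 0.0487 m)) and (not (y of slug2 in the frame of tray between -0.0487 and 0.0487 m) or not (y of slug3 in the frame of tray between -0.0487 and 0.0487 m) or not (y of slug4 in the frame of tray between -0.0487 and 0.0487 m) or not (y of slug5 in the frame of tray between -0.0487 and 0.0487 m)) and (not (y of slug0 in the frame of tray above 0.0487 m) or not (y of slug1 in the frame of tray above 0.0487 m) or not (y of slug2 in the frame of tray above 0.0487 m) or not (y of slug3 in the frame of tray above 0.0487 m)) and (not (y of slug0 in the frame of tray above 0.0487 m) or not (y of slug1 in the frame of tray above 0.0487 m) or not (y of slug2 in the frame of tray above 0.0487 m) or not (y of slug4 in the frame of tray above 0.0487 m)) and (not (y of slug0 in the frame of tray above 0.0487 m) or not (y of slug1 in the frame of tray above 0.0487 m) or not (y of slug2 in the frame of tray above 0.0487 m) or not (y of slug5 in the frame of tray above 0.0487 m)) and (not (y of slug0 in the frame of tray above 0.0487 m) or not (y of slug1 in the frame of tray above 0.0487 m) or not (y of slug3 in the frame of tray above 0.0487 m) or not (y of slug4 in the frame of tray above 0.0487 m)) and (not (y of slug0 in the frame of tray above 0.0487 m) or not (y of slug1 in the frame of tray above 0.0487 m) or not (y of slug3 in the frame of tray above 0.0487 m) or not (y of slug5 in the frame of tray above 0.0487 m)) and (not (y of slug0 in the frame of tray above 0.0487 m) or not (y of slug1 in the frame of tray above 0.0487 m) or not (y of slug4 in the frame of tray above 0.0487 m) or not (y of slug5 in the frame of tray above 0.0487 m)) and (not (y of slug0 in the frame of tray above 0.0487 m) or not (y of slug2 in the frame of tray above 0.0487 m) or not (y of slug3 in the frame of tray above 0.0487 m) or not (y of slug4 in the frame of tray above 0.0487 m)) and (not (y of slug0 in the frame of tray above 0.0487 m) or not (y of slug2 in the frame of tray above 0.0487 m) or not (y of slug3 in the frame of tray above 0.0487 m) or not (y of slug5 in the frame of tray above 0.0487 m)) and (not (y of slug0 in the frame of tray above 0.0487 m) or not (y of slug2 in the frame of tray above 0.0487 m) or not (y of slug4 in the frame of tray above 0.0487 m) or not (y of slug5 in the frame of tray above 0.0487 m)) and (not (y of slug0 in the frame of tray above 0.0487 m) or not (y of slug3 in the frame of tray above 0.0487 m) or not (y of slug4 in the frame of tray above 0.0487 m) or not (y of slug5 in the frame of tray above 0.0487 m)) and (not (y of slug1 in the frame of tray above 0.0487 m) or not (y of slug2 in the frame of tray above 0.0487 m) or not (y of slug3 in the frame of tray above 0.0487 m) or not (y of slug4 in the frame of tray above 0.0487 m)) and (not (y of slug1 in the frame of tray above 0.0487 m) or not (y of slug2 in the frame of tray above 0.0487 m) or not (y of slug3 in the frame of tray above 0.0487 m) or not (y of slug5 in the frame of tray above 0.0487 m)) and (not (y of slug1 in the frame of tray above 0.0487 m) or not (y of slug2 in the frame of tray above 0.0487 m) or not (y of slug4 in the frame of tray above 0.0487 m) or not (y of slug5 in the frame of tray above 0.0487 m)) and (not (y of slug1 in the frame of tray above 0.0487 m) or not (y of slug3 in the frame of tray above 0.0487 m) or not (y of slug4 in the frame of tray above 0.0487 m) or not (y of slug5 in the frame of tray above 0.0487 m)) and (not (y of slug2 in the frame of tray above 0.0487 m) or not (y of slug3 in the frame of tray above 0.0487 m) or not (y of slug4 in the frame of tray above 0.0487 m) or not (y of slug5 in the frame of tray above 0.0487 m)) and linear speed of each of slug0, slug1, slug2, slug3, slug4, slug5, shaker below 0.02 m/s and height (world z) of shaker below 0.006 m and angle between shaker's own z axis and vertical below 0.08 rad and distance of shaker from where it was at the start of the episode below 0.06 m); the robot touches nothing.
It fails at once if the gripper touches a slug (contact force between the fingers and slug0 above 0.5 N or contact force between the fingers and slug1 above 0.5 N or contact force between the fingers and slug2 above 0.5 N or contact force between the fingers and slug3 above 0.5 N or contact force between the fingers and slug4 above 0.5 N or contact force between the fingers and slug5 above 0.5 N).
It fails at once if another shaker is displaced by more than 20 mm (distance of any of shaker_b, shaker_c from where it was at the start of the episode above 0.02 m).
It fails at once if the door knob is displaced by more than 20 mm (distance of knob from where it was at the start of the episode above 0.02 m).
It also fails if it takes over 72 s, if anything falls off the work surface, if the arm or the gripper's body presses on something with over 40 N, if the wrist force passes 120 N, or if a joint passes its speed limit or range.

## Working session

There is one attempt and no reset: what is moved stays moved. The work goes in short steps, Python scripts to look and compute and a shell command to move; the robot and the scene stay as the last step left them, time stands still between calls to the robot, and variables do not carry over. Pictures are saved under pics/ and viewed, at most 10 in all, crops included, and the job is handed in when it is done.

```bash
ls; mkdir -p pics; python3 - <<'E'
from plant import *
import cv2
for n in ("scene","side"):
    c=capture(n); cv2.imwrite(f"pics/{n}0.png",c["frame"][:,:,::-1])
    print(n,c["K"].tolist(),c["origin"],c["rotation"])
    for t in ("shaker","shaker_grip","tray","knob","slug0"):
        print(t,[(round(d["conf"],2),[int(v) for v in d["bbox"]]) for d in search_frame(c,t)][:9])
print(r.get_state())
E
```

```text
pics
scene [[517.0560452780445, 0.0, 279.8295919964038], [0.0, 517.0560452780445, 203.36694466926667], [0.0, 0.0, 1.0]] [ 0.94458147 -0.69596806  0.94537717] [-140.8022796     0.90108252   27.20877626]
shaker [(0.95, [108, 305, 175, 363]), (0.76, [242, 282, 305, 325]), (0.73, [185, 204, 247, 245]), (0.6, [165, 254, 222, 306])]
shaker_grip [(0.65, [161, 253, 224, 304]), (0.61, [239, 281, 301, 327]), (0.56, [341, 232, 368, 266]), (0.37, [239, 95, 336, 194])]
tray [(0.58, [238, 95, 337, 193])]
knob [(0.85, [339, 231, 367, 265])]
slug0 [(0.49, [202, 276, 205, 283])]
side [[381.58929160349504, 0.0, 280.96954546551547], [0.0, 381.58929160349504, 206.54341065389025], [0.0, 0.0, 1.0]] [0.34439763 0.47947482 0.74040398] [-137.1804086    -1.08479255 -153.94877538]
shaker [(0.93, [344, 130, 387, 168]), (0.81, [309, 189, 356, 235]), (0.78, [320, 156, 363, 200]), (0.77, [263, 141, 305, 184])]
shaker_grip [(0.58, [258, 144, 306, 182])]
tray [(0.28, [320, 158, 366, 197])]
knob [(0.75, [203, 183, 232, 215])]
slug0 [(0.61, [312, 190, 354, 232]), (0.42, [340, 179, 348, 185])]
{'time_s': 0.6, 'joints': array([-4.76648850e+01,  2.05460526e+01,  6.81415294e-01,  3.04451254e-04,
       -7.01371374e+01, -1.65082639e+01]), 'qd': array([ 0.00679306,  0.00397518,  0.00055083,  0.08532716,  0.01689282,
       -0.06485447]), 'joint_torque': array([ 2.43783234e-04, -5.81991613e+01,  2.93177104e+01,  6.99963301e+00,
        1.23361323e-02, -1.10539404e-04]), 'tcp_pos': array([ 0.294043  , -0.60755001,  0.19196154]), 'eef_rot': array([ 1.79998380e+02, -7.78835353e-04, -1.54173045e+02]), 'contact_force': array([ 0.81834911,  0.34595466, -0.150015  ]), 'moment': array([ 0.01109744,  0.02908   , -0.03304028]), 'gripper_force': 0.0, 'gripper_width': 0.08777328910033949}
```

```bash
python3 - <<'E'
import cv2,numpy as np
a=cv2.imread("pics/scene0.png");b=cv2.imread("pics/side0.png")
A=cv2.resize(a[70:380,60:400],None,fx=1.9,fy=1.9,interpolation=cv2.INTER_CUBIC)
cv2.imwrite("pics/v1.png",A)
B=cv2.resize(b[60:260,150:450],None,fx=2.6,fy=2.6,interpolation=cv2.INTER_CUBIC)
cv2.imwrite("pics/v2.png",B)
E
```

```text
(no output)
```

View pics/v1.png

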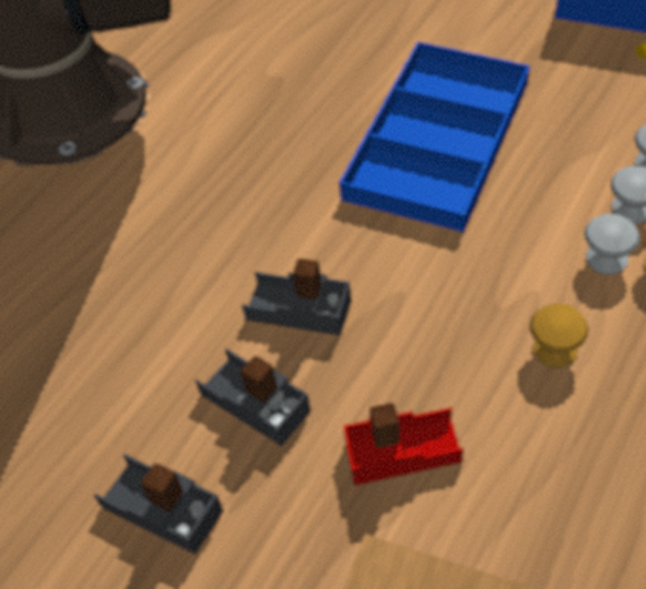

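View pics/v2.png

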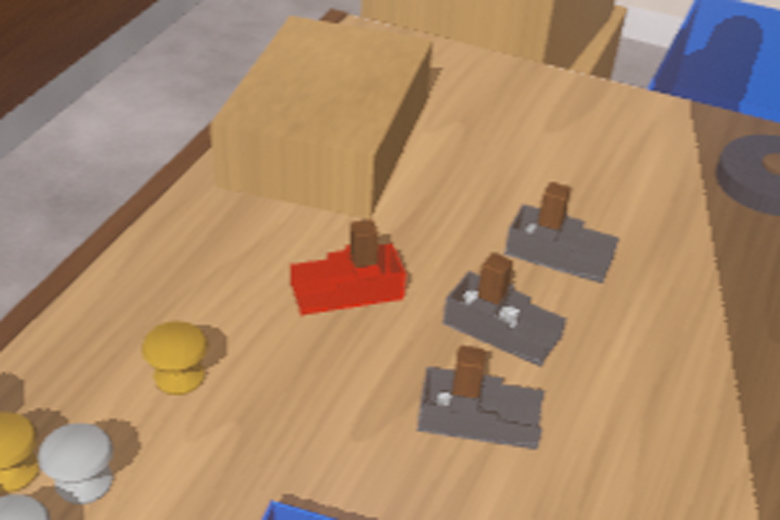

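```bash
cat > h.py <<'E'
import numpy as np, cv2
from scipy.spatial.transform import Rotation as Ro
from scipy.optimize import minimize
def proj(c,P,fish=False):
    Rm=Ro.from_euler("xyz",c["rotation"],degrees=True).as_matrix() if np.ndim(c["rotation"])==1 else np.array(c["rotation"])
    p=(np.asarray(P)-c["origin"])@Rm; K=np.array(c["K"])
    if fish:
        rr=np.hypot(p[:,0],p[:,1])+1e-12; s=np.arctan2(rr,p[:,2])/rr; u=p[:,:2]*s[:,None]
    else: u=p[:,:2]/p[:,2:]
    return u*[K[0,0],K[1,1]]+K[:2,2]
def ray(c,uv,z,fish=False):   # pixel -> world at height z
    Rm=Ro.from_euler("xyz",c["rotation"],degrees=True).as_matrix(); K=np.array(c["K"])
    d=(np.asarray(uv,float)-K[:2,2])/[K[0,0],K[1,1]]
    if fish:
        t=np.linalg.norm(d); v=np.r_[d/t*np.sin(t),np.cos(t)]
    else: v=np.r_[d,1]
    v=Rm@v; return c["origin"]+v*(z-c["origin"][2])/v[2]
def box(x0,x1,y0,y1,z0,z1): return np.array([[x,y,z] for x in(x0,x1) for y in(y0,y1) for z in(z0,z1)])/1000
SH=[box(-76,38,-26,26,0,10),box(-34,41,23,26,0,38),box(-34,41,-26,-23,0,38),box(38,41,-26,26,0,38),
    box(-76,-34,23,26,0,39),box(-76,-34,-26,-23,0,39),box(-13,13,-27.5,27.5,38,43),box(-13,13,-13,13,43,89)]
SH[4][:,2]=[.0,.029+.006,.0,.035]*2; SH[5][:,2]=SH[4][:,2]
TR=[box(-85,85,-150,150,0,34)]
def sil(c,model,q,fish=False,k=4):
    x,y,a=q; m=np.zeros((420*k,560*k),np.uint8); Rz=Ro.from_euler("z",a).as_matrix()
    for b in model:
        u=proj(c,b@Rz.T+[x,y,0],fish); cv2.fillConvexPoly(m,cv2.convexHull(((u+.5)*k).astype(np.int32)),1)
    return cv2.resize(m.astype(np.float32),(560,420),interpolation=cv2.INTER_AREA)
def fit(views,model,q0,n=3):
    """views: list of (cam,mask,fish)"""
    def cost(q):
        s=0
        for c,m,f in views:
            g=sil(c,model,q,f); s+=1-np.minimum(g,m).sum()/np.maximum(g,m).sum()
        return s
    best=None
    for a in q0[2]:
        o=np.array([q0[0],q0[1],a])
        for i in range(n):
            sx=np.vstack([o,o+[.01,0,0],o+[0,.01,0],o+[0,0,.15]])
            w=minimize(cost,o,method="Nelder-Mead",options=dict(initial_simplex=sx,maxiter=80,xatol=1e-4,fatol=1e-4)); o=w.x
        if best is None or w.fun<best.fun: best=w
    return best.x,best.fun/len(views)
E
python3 - <<'E'
from h import *; from plant import *
c=capture("scene"); s=capture("side")
def outs(c,t): return [(d["conf"],d["bbox"],d["region"]) for d in outline_of(c,t)]
oc=outs(c,"shaker"); os_=outs(s,"shaker")
for cf,b,m in oc:
    p=ray(c,[(b[0]+b[2])/2,(b[1]+b[3])/2],.025)
    # match in side by closeness
    u=proj(s,[p])[0]
    j=min(os_,key=lambda o:np.hypot((o[1][0]+o[1][2])/2-u[0],(o[1][1]+o[1][3])/2-u[1]))
    q,e=fit([(c,m*1.,False),(s,j[2]*1.,False)],SH,(p[0],p[1],np.radians([0,60,120,180,240,300])),1)
    print([int(v) for v in b],[int(v) for v in j[1]],round(cf,2),q[:2].round(4),np.degrees(q[2]).round(1),round(e,3))
for cf,b,m in outs(c,"tray"):
    p=ray(c,[(b[0]+b[2])/2,(b[1]+b[3])/2],.015)
    q,e=fit([(c,m*1.,False)],TR,(p[0],p[1],np.radians([-40,0,40,90])),1); print("tray",b,q[:2],np.degrees(q[2]),e,cf)
for cf,b,m in outs(c,"knob"): print("knob",b,ray(c,[(b[0]+b[2])/2,(b[1]+b[3])/2],.03),cf)
E
```

```text
[110, 307, 176, 363] [344, 130, 389, 167] 0.88 [ 0.5151 -0.4361] 360.9 0.075
[163, 256, 223, 308] [319, 156, 364, 201] 0.81 [ 0.532 -0.29 ] -7.3 0.124
[185, 204, 247, 246] [311, 190, 355, 234] 0.76 [ 0.5084 -0.1527] 375.3 0.1
[244, 282, 300, 327] [262, 144, 303, 182] 0.58 [ 0.6761 -0.2789] 220.8 0.067
tray [236.8, 93.7, 338.1, 189.5] [0.51089519 0.17654278] 7.431122483373823 0.019331888382400075 0.82
knob [337.7, 231.1, 367.4, 265.3] [ 0.78526164 -0.07905759  0.03      ] 0.72
```

The middle dark shaker (scene about (193,280), side about (341,178)) shows several bright slugs on both sides of the bridge. The other two dark ones, at (143,335) and (216,225), show one or two small ones, and (272,305) is the red decoy. I'll move above the middle one and check it with the wrist camera.

```bash
python3 -m creep '[[87,0.3,0.4,0.3,0,0,3.6],[87,0.6,0.8,0.3,0,0,3.6],[87,0.6,0.8,0.3,0,0,3.6],[87,0.6,0.8,0.3,0,0,3.6],[87,0.6,0.8,0.3,0,0,3.6],[87,0.6,0.8,0.2,0,0,3.6],[87,0.6,0.8,0.2,0,0,3.6],[87,0.6,0.8,0.2,0,0,3.6]]'
python3 -m creep '[[87,0.6,0.8,0,0,0,3.6],[87,0.6,0.8,0,0,0,3.6],[87,0.6,0.8,0,0,0,3.6],[87,0.6,0.8,0,0,0,3.6],[87,0.6,0.8,0,0,0,3.6],[87,0.6,0.8,0,0,0,3.6],[87,0.6,0.8,0,0,0,3.6],[87,0,0,0,0,0,0]]'
python3 - <<'E'
from h import *; from plant import *
c=capture("wrist"); print(c["K"],c["origin"],c["rotation"])
cv2.imwrite("pics/w1.png",cv2.resize(c["frame"][:,:,::-1],(784,588),interpolation=cv2.INTER_CUBIC))
for d in outline_of(c,"shaker"): print(round(d["conf"],2),d["bbox"],ray(c,[(d["bbox"][0]+d["bbox"][2])/2,(d["bbox"][1]+d["bbox"][3])/2],.02,True))
print(r.get_state()["tcp_pos"],r.get_state()["eef_rot"])
E
```

```text
time_s: 1.57
tcp_pos: [0.4072, -0.4565, 0.2449]
eef_rot: [-180.0, 0.0, -125.2]
contact_force: [0.1, -0.2, -0.5]
gripper_width: 0.0867
gripper_force: 0.0
time_s: 2.23
tcp_pos: [0.5137, -0.3148, 0.2444]
eef_rot: [-180.0, 0.0, -99.8]
contact_force: [0.0, 0.2, 0.4]
gripper_width: 0.0868
gripper_force: 0.0
[[325.1922621    0.         282.76522626]
 [  0.         325.1922621  207.40956436]
 [  0.           0.           1.        ]] [ 0.50071578 -0.38345625  0.43688413] [1.64654255e+02 4.71269532e-02 1.70188775e+02]
0.97 [242.6, 172.1, 332.2, 225.6] [ 0.5125221  -0.28128888  0.02      ]
0.75 [226.4, 55.0, 329.1, 111.7] [ 0.49916559 -0.43149683  0.02      ]
0.71 [134.6, 186.8, 208.7, 256.3] [ 0.67760851 -0.27703935  0.02      ]
0.69 [281.1, 242.9, 353.7, 318.0] [ 0.48980749 -0.15414239  0.02      ]
[ 0.51202835 -0.3167744   0.24445551] [ 1.79994086e+02  8.28512353e-04 -1.00094539e+02]
```

View pics/w1.png

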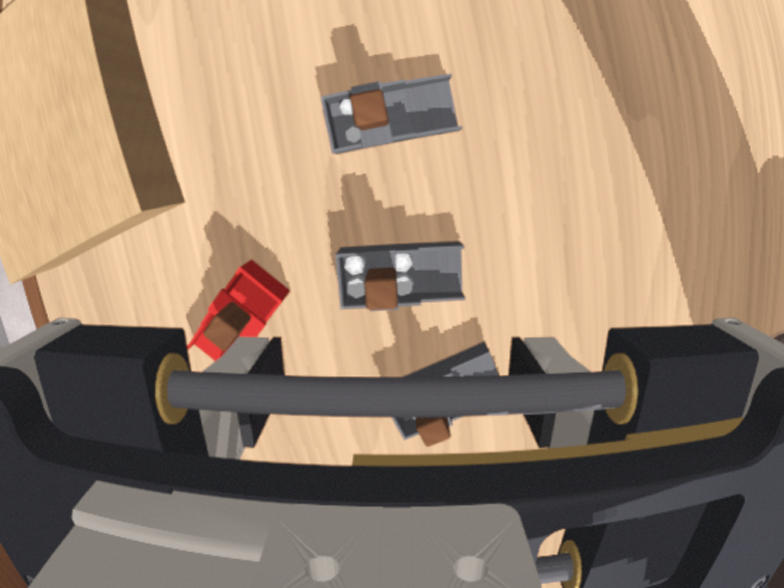

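The wrist view settles it: the middle shaker (about (400,275) in the enlarged picture) holds four visible large slugs in rows of two, with two more under the bridge. The shaker at (390,110) has only two smaller ones, the third is partly hidden at (445,390), and (240,310) is the red one. Next I'll refine its pose and confirm in a crop.

```bash
python3 - <<'E'
from h import *; from plant import *
c=capture("wrist"); s=capture("scene"); 
d=[d for d in outline_of(c,"shaker") if 230<d["bbox"][0]<255 and 160<d["bbox"][1]<185][0]
w=(c,d["region"]*1.,True)
q,e=fit([w],SH,(.532,-.29,[-.12,.0,.12]),2); print("wrist",q[:2],np.degrees(q[2]),e)
for d2 in outline_of(s,"shaker"):
    b=d2["bbox"]
    if abs(b[0]-163)<8: 
        q2,e=fit([w,(s,d2["region"]*1.,False)],SH,(q[0],q[1],[q[2]]),2); print("both",q2[:2],np.degrees(q2[2]),e)
cv2.imwrite("pics/w2.png",cv2.resize(c["frame"][160:240,220:350,::-1],(780,480),interpolation=cv2.INTER_CUBIC))
g=proj(c,[[q[0],q[1],.09],[q[0],q[1],0]],True); print(g, d["bbox"])
E
```

```text
wrist [ 0.53028201 -0.28779685] -6.166711125253094 0.1752854971939275
both [ 0.53055863 -0.28905839] -7.095572065473226 0.1880245589570061
[[270.30397708 213.03196719]
 [272.72381226 194.70725054]] [242.2, 172.5, 335.5, 226.4]
```

View pics/w2.png

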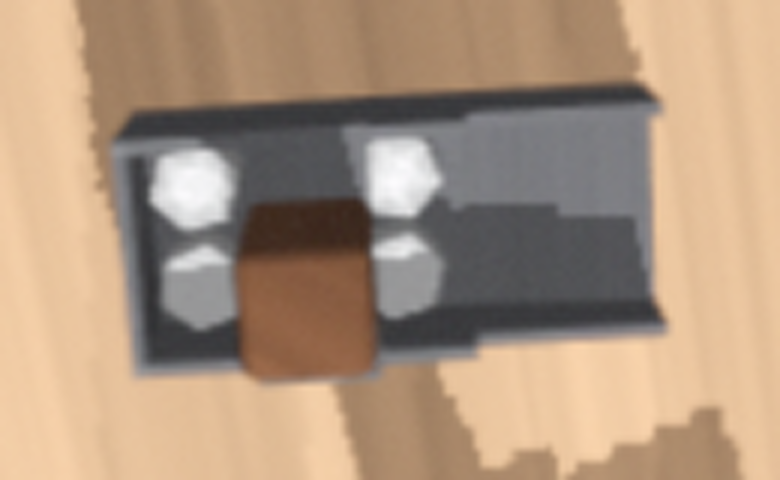

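The crop shows four large hexagonal slugs around the grip, whose top is at about frame pixel (272,212). I'll descend, grip across the shaker's x, and lift.

```bash
python3 -m creep '[[87,0.24,0.4,-0.5,0,0,1],[87,0.25,0.4,-0.9,0,0,1],[87,0.25,0.4,-0.9,0,0,1.2],[87,0,0,-0.9,0,0,0],[87,0,0,-0.9,0,0,0],[87,0,0,-0.9,0,0,0],[87,0,0,-0.9,0,0,0],[87,0,0,-0.8,0,0,0]]' 50
python3 -m creep '[[87,0,0,-0.6,0,0,0],[87,0,0,-0.36,0,0,0],[87,0,0,0,0,0,0],[87,0,0,0,0,0,0],[20,0,0,0,0,0,0],[20,0,0,0,0,0,0],[20,0,0,0,0,0,0],[20,0,0,0,0,0,0]]' 50
python3 -m creep '[[20,0,0,0,0,0,0],[20,0,0,0,0,0,0],[20,0,0,0,0,0,0],[20,0,0,0,0,0,0],[20,0,0,0,0,0,0]]' 50
```

```text
time_s: 3.2
tcp_pos: [0.5293, -0.2883, 0.0757]
eef_rot: [180.0, 0.0, -97.1]
contact_force: [-0.3, 0.1, -0.5]
gripper_width: 0.087
gripper_force: 0.0
time_s: 3.87
tcp_pos: [0.5305, -0.2876, 0.0538]
eef_rot: [-179.9, -0.0, -97.0]
contact_force: [0.7, -0.1, -0.5]
gripper_width: 0.0659
gripper_force: 0.0
time_s: 4.28
tcp_pos: [0.5301, -0.2875, 0.0529]
eef_rot: [180.0, 0.0, -97.0]
contact_force: [0.1, -0.6, -0.2]
gripper_width: 0.0325
gripper_force: 0.0
```

```bash
python3 -m creep '[[20,0,0,0,0,0,0],[20,0,0,0,0,0,0],[20,0,0,0,0,0,0],[20,0,0,0,0,0,0],[20,0,0,0.1,0,0,0],[20,0,0,0.2,0,0,0],[20,0,0,0.3,0,0,0],[20,0,0,0.4,0,0,0]]' 50
python3 -m creep '[[20,0,0,0.4,0,0,0],[20,0,0,0.4,0,0,0],[20,0,0,0.4,0,0,0],[20,0,0,0.4,0,0,0],[20,0,0,0.4,0,0,0],[20,0,0,0.4,0,0,0],[20,0,0,0.4,0,0,0],[20,0,0,0.2,0,0,0]]'
python3 -m creep '[[20,0,0,0,0,0,0],[20,0,0,0,0,0,0],[20,0,0,0,0,0,0]]'
python3 - <<'E'
from h import *; from plant import *
c=capture("wrist"); cv2.imwrite("pics/w3.png",cv2.resize(c["frame"][:,:,::-1],(784,588),interpolation=cv2.INTER_CUBIC))
E
```

```text
time_s: 4.95
tcp_pos: [0.5296, -0.2874, 0.0781]
eef_rot: [179.9, 0.0, -97.0]
contact_force: [-0.0, -0.4, -0.4]
gripper_width: 0.0202
gripper_force: 0.0
time_s: 5.62
tcp_pos: [0.5306, -0.2878, 0.1548]
eef_rot: [-179.9, -0.0, -97.0]
contact_force: [1.3, -0.1, 0.5]
gripper_width: 0.0201
gripper_force: 0.0
time_s: 5.87
tcp_pos: [0.5297, -0.2874, 0.1523]
eef_rot: [179.9, 0.0, -97.0]
contact_force: [0.3, -0.8, -0.0]
gripper_width: 0.0204
gripper_force: 0.0
```

View pics/w3.png

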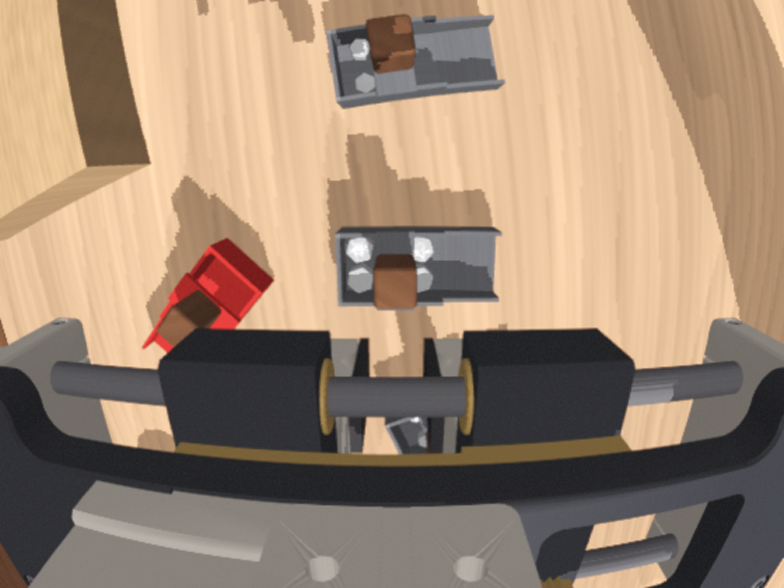

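The fingers closed to 20 mm on nothing: the shaker still stands at (415,265) in this picture, undisturbed. I'll measure how far off the tool was.

```bash
python3 - <<'E'
from h import *; from plant import *
c=capture("wrist"); s=capture("scene"); d_=capture("side"); t=r.get_state()["tcp_pos"]
print(t, c["origin"],c["rotation"])
for n,k,f in (("wrist",c,True),("scene",s,False),("side",d_,False)):
    print(n,"tcp px",proj(k,[t,[t[0],t[1],.09]],f).round(1).tolist())
    for d in outline_of(k,"shaker"):
        b=d["bbox"]; print("  ",round(d["conf"],2),np.round(b).tolist(),ray(k,[(b[0]+b[2])/2,(b[1]+b[3])/2],.025,f).round(3))
a=cv2.resize(s["frame"][150:360,60:340,::-1],(400,300)); b=cv2.resize(d_["frame"][60:270,190:470,::-1],(400,300))
w=cv2.resize(c["frame"][130:340,160:440,::-1],(400,300))
cv2.imwrite("pics/m4.png",np.vstack([np.hstack([a,b]),np.hstack([w,w*0])]))
E
```

```text
[ 0.52979397 -0.28749614  0.15239867] [ 0.52040768 -0.35656085  0.3446805 ] [ 1.64664542e+02 -6.12585185e-02  1.73012312e+02]
wrist tcp px [[281.0, 233.4], [281.3, 207.2]]
   0.92 [276.0, 297.0, 304.0, 323.0] [ 0.537 -0.146  0.025]
   0.71 [241.0, 162.0, 358.0, 223.0] [ 0.512 -0.283  0.025]
   0.68 [233.0, 13.0, 362.0, 77.0] [ 0.497 -0.43   0.025]
scene tcp px [[189.0, 243.2], [193.9, 261.4]]
   0.96 [239.0, 283.0, 306.0, 326.0] [ 0.693 -0.272  0.025]
   0.75 [197.0, 218.0, 245.0, 248.0] [ 0.511 -0.167  0.025]
   0.74 [110.0, 306.0, 177.0, 363.0] [ 0.503 -0.439  0.025]
   0.59 [164.0, 255.0, 224.0, 308.0] [ 0.525 -0.297  0.025]
side tcp px [[344.4, 141.4], [341.1, 160.5]]
   0.95 [312.0, 192.0, 358.0, 232.0] [ 0.492 -0.167  0.025]
   0.85 [262.0, 145.0, 308.0, 183.0] [ 0.686 -0.276  0.025]
   0.74 [344.0, 131.0, 390.0, 168.0] [ 0.497 -0.447  0.025]
```

View pics/m4.png

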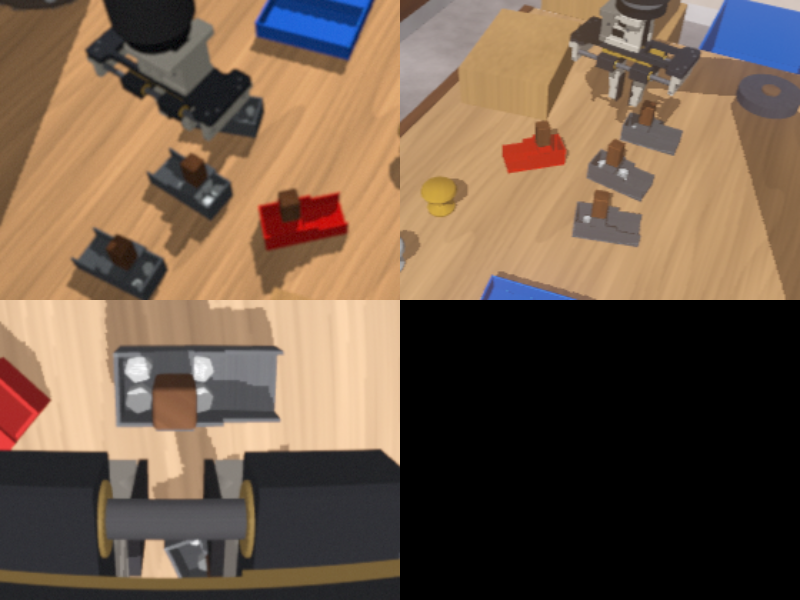

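```bash
python3 - <<'E'
from h import *; from plant import *
t=r.get_state()["tcp_pos"]; ims=[]
for n,o in (("scene",(150,190)),("side",(290,80))):
    k=capture(n); f=cv2.resize(k["frame"][o[1]:o[1]+100,o[0]:o[0]+100,::-1],(400,400),interpolation=cv2.INTER_CUBIC)
    for z,col in ((t[2],(0,0,255)),(t[2]+.03,(0,255,255)),(t[2]+.06,(0,255,0)),(.09,(255,0,255))):
        u=(proj(k,[[t[0],t[1],z]])[0]-o+.5)*4; cv2.drawMarker(f,tuple(int(v) for v in u),col,0,14,1)
    ims.append(f)
cv2.imwrite("pics/m5.png",np.hstack(ims))
E
```

```text
(no output)
```

View pics/m5.png

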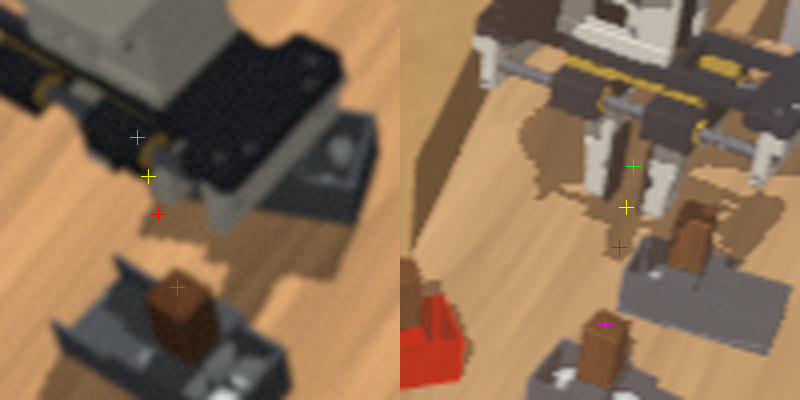

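In both outside views the fingertips sit about 30 mm above where the reported TCP projects (side: tips mid (627,205), red TCP mark (620,247)), so the fingers closed above the grip. I'll probe lower in steps with a gentle grip.

```bash
python3 -m creep '[[60,0,0,0,0,0,0],[60,0,0,0,0,0,0],[60,0,0,0,0,0,0],[60,0,0,-0.4,0,0,0],[60,0,0,-0.6,0,0,0],[60,0,0,-0.8,0,0,0],[60,0,0,-0.8,0,0,0],[60,0,0,-0.8,0,0,0]]' 10
python3 -m creep '[[60,0,0,-0.6,0,0,0],[60,0,0,-0.38,0,0,0],[22,0,0,0,0,0,0],[22,0,0,0,0,0,0],[22,0,0,0,0,0,0],[22,0,0,0,0,0,0],[22,0,0,0,0,0,0],[22,0,0,0,0,0,0]]' 10
python3 -m creep '[[22,0,0,0,0,0,0],[22,0,0,0,0,0,0],[22,0,0,0,0,0,0]]' 10
```

```text
time_s: 6.98
tcp_pos: [0.5298, -0.2874, 0.0666]
eef_rot: [-180.0, 0.0, -97.0]
contact_force: [0.2, -0.5, -0.0]
gripper_width: 0.0593
gripper_force: 0.0
time_s: 7.65
tcp_pos: [0.5305, -0.2876, 0.0443]
eef_rot: [-179.9, -0.0, -97.0]
contact_force: [-0.7, 0.2, 0.5]
gripper_width: 0.026
gripper_force: 2.0
time_s: 7.9
tcp_pos: [0.5305, -0.2877, 0.0443]
eef_rot: [-179.9, -0.0, -97.0]
contact_force: [-2.2, 1.2, 5.7]
gripper_width: 0.0258
gripper_force: 10.0
```

```bash
python3 -m creep '[[60,0,0,0,0,0,0],[60,0,0,0,0,0,0],[60,0,0,0,0,0,0],[60,0,0,0,0,0,0],[60,0,0,0,0,0,0],[60,0,0,-0.3,0,0,0],[60,0,0,-0.3,0,0,0],[60,0,0,-0.3,0,0,0]]' 10
python3 -m creep '[[60,0,0,0,0,0,0],[60,0,0,0,0,0,0]]'
python3 - <<'E'
from h import *; from plant import *
t=r.get_state()["tcp_pos"]; ims=[]; print(t)
k=capture("side"); o=(290,110); f=cv2.resize(k["frame"][o[1]:o[1]+80,o[0]:o[0]+100,::-1],(500,400),interpolation=cv2.INTER_CUBIC); ims.append(f)
k=capture("scene"); o=(150,210);f=cv2.resize(k["frame"][o[1]:o[1]+100,o[0]:o[0]+75,::-1],(300,400),interpolation=cv2.INTER_CUBIC); ims.append(f)
cv2.imwrite("pics/m6.png",np.hstack(ims))
E
```

```text
time_s: 8.57
tcp_pos: [0.5298, -0.2875, 0.02]
eef_rot: [180.0, 0.0, -97.0]
contact_force: [0.4, -0.0, 0.2]
gripper_width: 0.0597
gripper_force: 0.0
time_s: 8.73
tcp_pos: [0.5293, -0.2874, 0.0199]
eef_rot: [179.9, 0.0, -97.0]
contact_force: [-0.0, 0.3, 0.4]
gripper_width: 0.0599
gripper_force: 0.0
[ 0.52933863 -0.28744838  0.01990317]
```

View pics/m6.png

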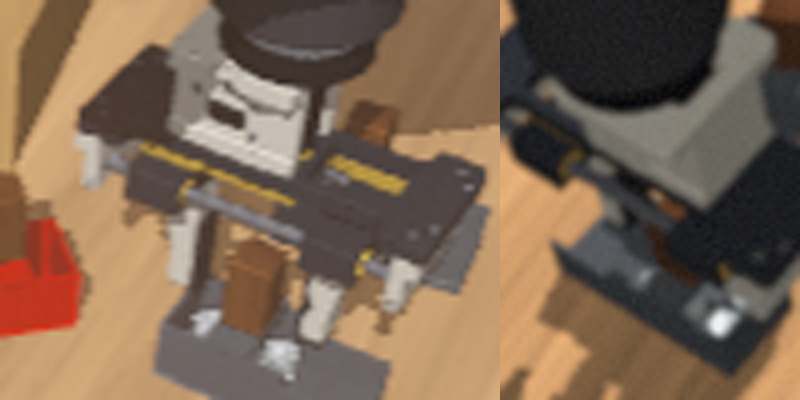

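The fingers now straddle the grip (side crop: tips at (180,275) and (315,335), grip between them at (255,290)). Closing firmly and lifting.

```bash
python3 -m creep '[[20,0,0,0,0,0,0],[20,0,0,0,0,0,0],[20,0,0,0,0,0,0],[20,0,0,0,0,0,0],[20,0,0,0,0,0,0],[20,0,0,0,0,0,0],[20,0,0,0,0,0,0],[20,0,0,0,0,0,0]]' 50
python3 -m creep '[[20,0,0,0,0,0,0],[20,0,0,0.1,0,0,0],[20,0,0,0.2,0,0,0],[20,0,0,0.3,0,0,0],[20,0,0,0.3,0,0,0],[20,0,0,0.3,0,0,0],[20,0,0,0.3,0,0,0],[20,0,0,0.3,0,0,0]]' 50
python3 -m creep '[[20,0,0,0.3,0,0,0],[20,0,0,0.4,0,0,0],[20,0,0,0.4,0,0,0],[20,0,0,0.4,0,0,0],[20,0,0,0.4,0,0,0],[20,0,0,0.3,0,0,0],[20,0,0,0.2,0,0,0],[20,0,0,0,0,0,0]]' 50
python3 -m creep '[[20,0,0,0,0,0,0],[20,0,0,0,0,0,0]]' 
python3 - <<'E'
from h import *; from plant import *
c=capture("wrist"); s=capture("scene"); d_=capture("side")
cv2.imwrite("pics/s7.png",s["frame"][:,:,::-1]);cv2.imwrite("pics/d7.png",d_["frame"][:,:,::-1]);cv2.imwrite("pics/w7.png",c["frame"][:,:,::-1])
for n,k in (("wrist",c),("scene",s),("side",d_)):
  for t in ("shaker","slug0"): print(n,t,[(round(d["conf"],2),np.round(d["bbox"]).tolist()) for d in search_frame(k,t)])
E
```

```text
time_s: 9.5
tcp_pos: [0.5302, -0.2876, 0.0211]
eef_rot: [-180.0, -0.0, -97.0]
contact_force: [0.8, -0.1, 0.5]
gripper_width: 0.0259
gripper_force: 50.0
time_s: 10.17
tcp_pos: [0.5302, -0.2876, 0.0671]
eef_rot: [-180.0, -0.0, -97.0]
contact_force: [1.2, -0.1, -5.0]
gripper_width: 0.0256
gripper_force: 50.0
time_s: 10.83
tcp_pos: [0.5308, -0.2878, 0.1275]
eef_rot: [-179.9, -0.0, -97.0]
contact_force: [0.2, -0.0, -3.9]
gripper_width: 0.0259
gripper_force: 50.0
time_s: 11.0
tcp_pos: [0.5296, -0.2874, 0.1254]
eef_rot: [179.9, 0.0, -97.0]
contact_force: [0.0, -0.7, -4.1]
gripper_width: 0.0257
gripper_force: 50.0
wrist shaker [(0.87, [276.0, 306.0, 313.0, 327.0]), (0.63, [229.0, 3.0, 369.0, 74.0]), (0.63, [90.0, 175.0, 190.0, 256.0]), (0.61, [214.0, 188.0, 408.0, 307.0])]
wrist slug0 [(0.83, [226.0, 209.0, 258.0, 230.0]), (0.66, [234.0, 228.0, 258.0, 243.0]), (0.65, [305.0, 207.0, 329.0, 230.0]), (0.53, [307.0, 228.0, 324.0, 246.0])]
scene shaker [(0.97, [109.0, 307.0, 177.0, 363.0]), (0.91, [241.0, 283.0, 306.0, 327.0]), (0.59, [153.0, 231.0, 218.0, 281.0]), (0.55, [215.0, 203.0, 248.0, 248.0])]
scene slug0 [(0.21, [152.0, 231.0, 218.0, 277.0])]
side shaker [(0.95, [323.0, 126.0, 373.0, 174.0]), (0.86, [312.0, 191.0, 357.0, 232.0]), (0.82, [262.0, 144.0, 302.0, 184.0]), (0.78, [355.0, 130.0, 386.0, 167.0])]
side slug0 []
```

Lifted, and the weight (4.1 N) matches the shaker with all six slugs. Carrying it level to the tray and turning it to line up with the bays.

```bash
python3 -m creep '[[20,0,0.2,0.3,0,0,0.6],[20,0.16,0.4,0.3,0,0,0.6],[20,0.16,0.6,0.3,0,0,0.6],[20,0.16,0.8,0.3,0,0,0.6],[20,0.16,0.8,0,0,0,0.6],[20,0.16,0.8,0,0,0,0.6],[20,0.16,0.8,0,0,0,0.6],[20,0.16,0.8,0,0,0,0.6]]'
python3 -m creep '[[20,0.16,0.8,0,0,0,0.6],[20,0.16,0.8,0,0,0,0.6],[20,0.16,0.8,0,0,0,0.6],[20,0.16,0.8,0,0,0,0.6],[20,0.16,0.8,0,0,0,0.6],[20,0.16,0.8,0,0,0,0.6],[20,0.16,0.8,0,0,0,0.6],[20,0.16,0.8,0,0,0,0.6]]'
python3 -m creep '[[20,0.16,0.8,0,0,0,0.6],[20,0.16,0.8,0,0,0,0.6],[20,0.16,0.8,0,0,0,0.6],[20,0.16,0.8,0,0,0,0.6],[20,0.16,0.8,0,0,0,0.6],[20,0.16,0.6,0,0,0,0.6],[20,0.16,0.4,0,0,0,0.6],[20,0.16,0.4,0,0,0,0.6]]'
python3 -m creep '[[20,0,0.2,0,0,0,0],[20,0,0,0,0,0,0],[20,0,0,0,0,0,0]]'
cat > look.py <<'E'
from h import *; from plant import *
def tw(p,T=(.511,.1765,np.radians(7.43))):
    x,y,a=T; return np.array([x+p[0]*np.cos(a)-p[1]*np.sin(a), y+p[0]*np.sin(a)+p[1]*np.cos(a), p[2] if len(p)>2 else .004])
def totray(w,T=(.511,.1765,np.radians(7.43))):
    x,y,a=T; d=np.array(w[:2])-[x,y]; return np.array([d[0]*np.cos(a)+d[1]*np.sin(a),-d[0]*np.sin(a)+d[1]*np.cos(a)])
def look(tag):
    fz=[]; st=None
    for n,f in (("wrist",True),("side",False),("scene",False)):
        k=capture(n); cv2.imwrite(f"pics/{n}_{tag}.png",k["frame"][:,:,::-1]); 
        st=r.get_state(); fz.append(st["contact_force"][2])
        for d in search_frame(k,"slug0"):
            b=d["bbox"]; uv=[(b[0]+b[2])/2,(b[1]+b[3])/2]
            if n=="wrist":
                print(" wrist",round(d["conf"],2),np.round(uv).tolist())
            else:
                print(" ",n,round(d["conf"],2),np.round(b).tolist(),"tray mm",(totray(ray(k,uv,.012,f))*1000).round().tolist())
    for i in range(5): capture("side"); fz.append(r.get_state()["contact_force"][2])
    print("t",round(st["time_s"],2),st["tcp_pos"].round(4),st["eef_rot"].round(1),"Fz",np.mean(fz).round(2),np.std(fz).round(2))
if __name__=="__main__":
    import sys; look(sys.argv[1])
E
python3 look.py a; python3 - <<'E'
from look import *
c=capture("side")
for cf,b,m in [(d["conf"],d["bbox"],d["region"]) for d in outline_of(c,"tray")]:
    q,e=fit([(c,m*1.,False)],TR,(.511,.1765,[.13]),1); print("tray",b,q[:2],np.degrees(q[2]),e,cf)
E
```

```text
time_s: 12.12
tcp_pos: [0.5587, -0.1558, 0.1573]
eef_rot: [-179.9, 0.0, -92.1]
contact_force: [0.0, 0.6, -4.3]
gripper_width: 0.0257
gripper_force: 50.0
time_s: 12.78
tcp_pos: [0.5905, 0.0045, 0.1572]
eef_rot: [-179.9, 0.0, -87.3]
contact_force: [0.3, -0.0, -3.7]
gripper_width: 0.0258
gripper_force: 50.0
time_s: 13.45
tcp_pos: [0.6223, 0.1388, 0.1565]
eef_rot: [-180.0, 0.0, -82.5]
contact_force: [0.1, 0.5, -4.0]
gripper_width: 0.0257
gripper_force: 50.0
time_s: 13.7
tcp_pos: [0.6218, 0.1421, 0.1558]
eef_rot: [180.0, -0.0, -82.6]
contact_force: [0.0, -0.9, -4.1]
gripper_width: 0.0256
gripper_force: 50.0
 wrist 0.82 [244.0, 218.0]
 wrist 0.67 [318.0, 218.0]
 wrist 0.64 [245.0, 235.0]
 wrist 0.58 [317.0, 236.0]
  side 0.66 [310.0, 192.0, 358.0, 236.0] tray mm [-60.0, -345.0]
  side 0.19 [196.0, 230.0, 269.0, 278.0] tray mm [135.0, -142.0]
  scene 0.51 [336.0, 117.0, 343.0, 121.0] tray mm [98.0, 117.0]
t 13.95 [0.622  0.1418 0.1561] [-180.    -0.   -82.6] Fz -4.01 0.55
tray [193.6, 257.7, 326.8, 420.0] [0.5109503  0.17689455] 7.481263787541662 0.037405904041883486 0.75
```

```bash
python3 -m creep '[[20,-0.02,0,-0.3,0.26,-1.98,0],[20,-0.02,0,-0.5,0.26,-1.98,0],[20,-0.02,0,-0.6,0.26,-1.98,0],[20,-0.03,0,-0.6,0.26,-1.98,0],[20,-0.03,0,-0.5,0.26,-1.98,0],[20,0,0,-0.2,0,0,0],[20,0,0,0,0,0,0]]'
python3 look.py b | grep -v side
```

```text
time_s: 14.93
tcp_pos: [0.6175, 0.1417, 0.0872]
eef_rot: [-170.2, -0.1, -82.5]
contact_force: [0.8, 0.7, -3.3]
gripper_width: 0.0257
gripper_force: 50.0
 wrist 0.93 [318.0, 217.0]
 wrist 0.83 [242.0, 219.0]
 wrist 0.8 [246.0, 233.0]
 wrist 0.57 [318.0, 237.0]
t 15.18 [0.6203 0.143  0.0895] [-169.9    0.   -82.6] Fz -3.97 0.5
```

```bash
python3 -m creep '[[20,-0.03,0,0.08,0.13,-0.99,0],[20,-0.03,0,0.08,0.13,-0.99,0],[20,-0.03,0,0.08,0.13,-0.99,0],[20,-0.03,0,0.08,0.13,-0.99,0],[20,0,0,0,0,0,0],[20,0,0,0,0,0,0]]'
python3 look.py c | grep -v side
```

```text
time_s: 15.98
tcp_pos: [0.6154, 0.1423, 0.0968]
eef_rot: [-166.0, 0.0, -82.5]
contact_force: [0.2, 0.4, -3.6]
gripper_width: 0.026
gripper_force: 50.0
 wrist 0.74 [320.0, 219.0]
 wrist 0.68 [242.0, 220.0]
 wrist 0.67 [318.0, 238.0]
 wrist 0.66 [247.0, 234.0]
t 16.23 [0.6163 0.1426 0.0965] [-166.     0.   -82.6] Fz -4.35 0.39
```

```bash
python3 -m creep '[[20,-0.03,0,0.05,0.13,-0.99,0],[20,-0.03,0,0.05,0.13,-0.99,0],[20,-0.03,0,0.05,0.13,-0.99,0],[20,0,0,0,0,0,0],[20,0,0,0,0,0,0]]' | head -3
python3 look.py d | grep -v side
```

```text
time_s: 16.95
tcp_pos: [0.6135, 0.1423, 0.1002]
eef_rot: [-163.1, 0.0, -82.6]
 wrist 0.78 [244.0, 219.0]
 wrist 0.65 [309.0, 246.0]
 wrist 0.56 [319.0, 236.0]
t 17.2 [0.6141 0.1426 0.1002] [-163.     0.   -82.6] Fz -3.67 0.53
```

```bash
python3 -m creep '[[20,-0.03,0,0.05,0.13,-0.99,0],[20,-0.03,0,0.05,0.13,-0.99,0],[20,-0.03,0,0.05,0.13,-0.99,0],[20,0,0,0,0,0,0],[20,0,0,0,0,0,0]]' | head -3
python3 look.py e | grep -v side
```

```text
time_s: 17.92
tcp_pos: [0.6112, 0.1421, 0.1039]
eef_rot: [-160.1, -0.0, -82.6]
 wrist 0.8 [324.0, 218.0]
 wrist 0.74 [247.0, 220.0]
 wrist 0.73 [249.0, 234.0]
 wrist 0.51 [322.0, 236.0]
  scene 0.3 [292.0, 107.0, 343.0, 152.0] tray mm [54.0, 59.0]
t 18.17 [0.6119 0.1427 0.1041] [-160.     0.   -82.6] Fz -3.71 0.42
```

```bash
python3 -m creep '[[20,-0.03,0,0.05,0.13,-0.99,0],[20,-0.03,0,0.05,0.13,-0.99,0],[20,0,0,0,0,0,0],[20,0,0,0,0,0,0],[20,0,0,0,0,0,0]]' | head -3
python3 look.py f | grep -v side
```

```text
time_s: 18.88
tcp_pos: [0.6102, 0.1424, 0.1066]
eef_rot: [-158.0, 0.0, -82.6]
 wrist 0.81 [325.0, 237.0]
 wrist 0.71 [252.0, 216.0]
 wrist 0.69 [326.0, 217.0]
 wrist 0.41 [254.0, 234.0]
t 19.13 [0.6103 0.1426 0.1065] [-158.     0.   -82.6] Fz -3.64 0.33
```

```bash
python3 -m creep '[[20,-0.03,0,0.05,0.13,-0.99,0],[20,-0.03,0,0.05,0.13,-0.99,0],[20,0,0,0,0,0,0],[20,0,0,0,0,0,0],[20,0,0,0,0,0,0]]' | head -3
python3 look.py g | grep -v side
```

```text
time_s: 19.85
tcp_pos: [0.6088, 0.1422, 0.1091]
eef_rot: [-156.0, 0.0, -82.6]
 wrist 0.7 [349.0, 216.0]
 wrist 0.7 [320.0, 217.0]
 wrist 0.61 [318.0, 235.0]
 wrist 0.49 [343.0, 239.0]
t 20.1 [0.6089 0.1427 0.1091] [-156.     0.   -82.6] Fz -4.02 0.63
```

```bash
python3 -m creep '[[20,-0.03,0,0.05,0.13,-0.99,0],[20,0,0,0,0,0,0],[20,0,0,0,0,0,0]]' | head -3
python3 look.py h | grep -v side
```

```text
time_s: 20.65
tcp_pos: [0.6073, 0.1414, 0.1099]
eef_rot: [-155.1, -0.0, -82.6]
 wrist 0.9 [332.0, 218.0]
 wrist 0.84 [365.0, 217.0]
 wrist 0.77 [312.0, 215.0]
 wrist 0.56 [327.0, 237.0]
 wrist 0.48 [361.0, 235.0]
 wrist 0.44 [312.0, 236.0]
 wrist 0.21 [201.0, 2.0]
t 20.9 [0.6081 0.1426 0.1104] [-155.     0.   -82.6] Fz -3.92 0.36
```

```bash
python3 -m creep '[[20,-0.03,0,0.05,0.13,-0.99,0],[20,0,0,0,0,0,0],[20,0,0,0,0,0,0]]' | head -3
python3 look.py i | grep -v side
```

```text
time_s: 21.45
tcp_pos: [0.6067, 0.1412, 0.1111]
eef_rot: [-154.1, -0.0, -82.6]
 wrist 0.84 [358.0, 217.0]
 wrist 0.73 [384.0, 219.0]
 wrist 0.68 [323.0, 220.0]
 wrist 0.57 [441.0, 249.0]
 wrist 0.53 [327.0, 237.0]
 wrist 0.49 [377.0, 234.0]
 wrist 0.43 [352.0, 234.0]
t 21.7 [0.6073 0.1426 0.1116] [-154.     0.   -82.6] Fz -3.97 0.58
```

```bash
cat > wl.py <<'E'
from look import *
import sys
for i in range(2):
    k=capture("wrist"); print(sorted((int((b[0]+b[2])/2),int((b[1]+b[3])/2),round(d["conf"],2)) for d in search_frame(k,"slug0") for b in [d["bbox"]]))
cv2.imwrite(f"pics/wl_{sys.argv[1]}.png",k["frame"][:,:,::-1])
k=capture("side"); cv2.imwrite(f"pics/sl_{sys.argv[1]}.png",k["frame"][:,:,::-1])
for d in search_frame(k,"slug0"):
    b=d["bbox"]
    if b[1]>250: print(" side",round(d["conf"],2),np.round(b).tolist(),(totray(ray(k,[(b[0]+b[2])/2,(b[1]+b[3])/2],.012))*1000).round().tolist())
E
python3 wl.py 1; python3 -m creep '[[20,0,0,0,0,0,0],[20,0,0,0,0,0,0],[20,0,0,0,0,0,0]]' | head -1; python3 wl.py 2
```

```text
[(325, 219, 0.75), (328, 235, 0.54), (353, 232, 0.51), (358, 216, 0.61), (384, 218, 0.62)]
[(325, 219, 0.66), (329, 234, 0.66), (356, 218, 0.55), (381, 233, 0.51), (383, 218, 0.9)]
 side 0.58 [242.0, 279.0, 252.0, 284.0] [74.0, -83.0]
 side 0.5 [246.0, 270.0, 260.0, 282.0] [68.0, -102.0]
 side 0.48 [251.0, 283.0, 263.0, 295.0] [48.0, -73.0]
time_s: 22.55
[(326, 219, 0.65), (328, 235, 0.54), (358, 218, 0.65), (385, 216, 0.67)]
[(324, 219, 0.73), (328, 234, 0.76), (352, 231, 0.59), (357, 217, 0.56), (378, 233, 0.61), (386, 217, 0.73), (442, 248, 0.68)]
 side 0.52 [253.0, 278.0, 269.0, 284.0] [46.0, -97.0]
 side 0.47 [238.0, 271.0, 245.0, 277.0] [94.0, -99.0]
 side 0.45 [242.0, 281.0, 250.0, 286.0] [74.0, -79.0]
```

```bash
python3 -m creep '[[20,-0.03,0,0.05,0.09,-0.7,0],[20,0,0,0,0,0,0],[20,0,0,0,0,0,0]]' | head -3; python3 wl.py 3
```

```text
time_s: 23.1
tcp_pos: [0.6061, 0.1413, 0.1125]
eef_rot: [-153.4, -0.0, -82.6]
[(339, 220, 0.74), (370, 216, 0.84), (400, 217, 0.83)]
[(310, 248, 0.31), (334, 235, 0.4), (338, 219, 0.72), (368, 216, 0.72), (420, 232, 0.54), (424, 198, 0.84)]
 side 0.62 [243.0, 280.0, 256.0, 289.0] [68.0, -79.0]
 side 0.61 [247.0, 271.0, 260.0, 283.0] [66.0, -100.0]
 side 0.43 [262.0, 323.0, 274.0, 336.0] [-6.0, 4.0]
```

```bash
python3 -m creep '[[20,0,0,0,0,0,0],[20,0,0,0,0,0,0]]' | head -1; python3 wl.py 4;python3 - <<'E'
import cv2,numpy as np
a=cv2.imread("pics/wl_4.png")[150:320,240:480]; b=cv2.imread("pics/sl_4.png")[230:420,180:340]
cv2.imwrite("pics/m8.png",np.hstack([cv2.resize(a,(480,340),interpolation=cv2.INTER_CUBIC),cv2.resize(b,(286,340),interpolation=cv2.INTER_CUBIC)]))
E
```

```text
time_s: 23.57
[(338, 219, 0.98), (369, 219, 0.56), (414, 167, 0.97)]
[(338, 221, 0.67), (368, 218, 0.9), (416, 168, 0.73)]
 side 0.56 [247.0, 278.0, 257.0, 288.0] [64.0, -85.0]
 side 0.52 [265.0, 285.0, 273.0, 294.0] [23.0, -81.0]
 side 0.52 [260.0, 326.0, 272.0, 337.0] [-4.0, 10.0]
 side 0.49 [248.0, 275.0, 263.0, 283.0] [60.0, -97.0]
 side 0.4 [246.0, 275.0, 248.0, 276.0] [81.0, -98.0]
```

View pics/m8.png

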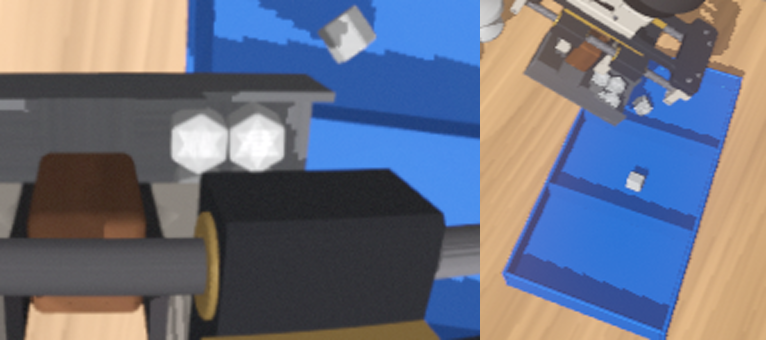

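Row one has split across the rib: one slug in bay 0 (wrist crop (345,35)) and one in bay 1 (side crop (635,180)), with four left aboard. I'll tilt back and move to the bay 1/bay 2 rib, where every remaining split still gives a valid count.

```bash
python3 -m creep '[[20,0,0,0,-0.6,4.6,0],[20,0,0,0,-0.6,4.6,0],[20,0,0,0,0,0,0],[20,-0.15,0.2,0,0,0,0],[20,-0.15,0.3,0,0,0,0],[20,-0.15,0.4,0,0,0,0],[20,-0.15,0.45,0,0,0,0],[20,-0.15,0.45,0,0,0,0]]' | tail -5
python3 -m creep '[[20,-0.15,0.45,0,0,0,0],[20,-0.15,0.45,0,0,0,0],[20,-0.15,0.4,0,0,0,0],[20,-0.15,0.3,0,0,0,0],[20,-0.15,0.2,0,0,0,0],[20,0,0.12,0,0,0,0],[20,0,0,0,0,0,0]]'
python3 -m creep '[[20,0,0,-0.1,0.26,-1.98,0],[20,0,0,-0.1,0.26,-1.98,0],[20,0,0,-0.1,0.26,-1.98,0],[20,0,0,0,0,0,0],[20,0,0,0,0,0,0]]' | head -3; python3 look.py j
```

```text
tcp_pos: [0.6087, 0.1706, 0.1251]
eef_rot: [-154.8, -1.5, -83.6]
contact_force: [1.5, 0.2, -3.2]
gripper_width: 0.0257
gripper_force: 50.0
time_s: 25.12
tcp_pos: [0.5905, 0.2185, 0.1253]
eef_rot: [-154.8, -1.5, -83.6]
contact_force: [-0.3, 0.8, -3.0]
gripper_width: 0.0255
gripper_force: 50.0
time_s: 25.53
tcp_pos: [0.6008, 0.2132, 0.1271]
eef_rot: [-150.4, -1.7, -84.2]
 wrist 0.92 [437.0, 212.0]
 wrist 0.9 [421.0, 108.0]
 wrist 0.88 [455.0, 190.0]
 wrist 0.87 [429.0, 84.0]
 wrist 0.79 [394.0, 220.0]
 wrist 0.25 [449.0, 163.0]
  side 0.57 [247.0, 315.0, 257.0, 322.0] tray mm [32.0, -7.0]
  side 0.48 [267.0, 280.0, 276.0, 294.0] tray mm [19.0, -89.0]
  side 0.42 [233.0, 312.0, 244.0, 325.0] tray mm [59.0, 3.0]
  scene 0.46 [280.0, 161.0, 292.0, 170.0] tray mm [18.0, -91.0]
  scene 0.43 [290.0, 155.0, 298.0, 161.0] tray mm [30.0, -61.0]
  scene 0.4 [303.0, 107.0, 315.0, 113.0] tray mm [10.0, 125.0]
t 25.78 [0.6007 0.2161 0.1275] [-150.4   -1.6  -84. ] Fz -2.04 0.57
```

The tilt-back didn't go as commanded, and the weight reading has dropped. I'll check the joints and take one composite view.

```bash
python3 - <<'E'
from look import *
s=r.get_state(); print(s["joints"].round(1),s["tcp_pos"],s["eef_rot"],s["contact_force"],s["moment"],s["gripper_width"])
w=capture("wrist"); d=capture("side"); c=capture("scene"); I=cv2.INTER_CUBIC
a=cv2.resize(w["frame"][60:300,240:500,::-1],(400,370),interpolation=I); b=cv2.resize(d["frame"][230:415,180:340,::-1],(400,462),interpolation=I)
e=cv2.resize(c["frame"][90:205,230:350,::-1],(400,230*400//240),interpolation=I)
o=np.zeros((600,800,3),np.uint8); o[:370,:400]=a; o[:462,400:]=b; o[370:,:240]=cv2.resize(e,(240,230)); o[462:,400:540]=cv2.resize(c["frame"][:,:,::-1],(140,138))
cv2.imwrite("pics/m9.png",o)
E
```

```text
[  32.2    5.1  -55.6   78.6  -14.2 -100.7] [0.60038607 0.21594539 0.12725671] [-150.38221644   -1.64168557  -84.01126894] [ 0.61622169  0.28710765 -1.59643399] [-9.03624323e-02  2.14529465e+00  5.55113859e-04] 0.026044372536663023
```

View pics/m9.png

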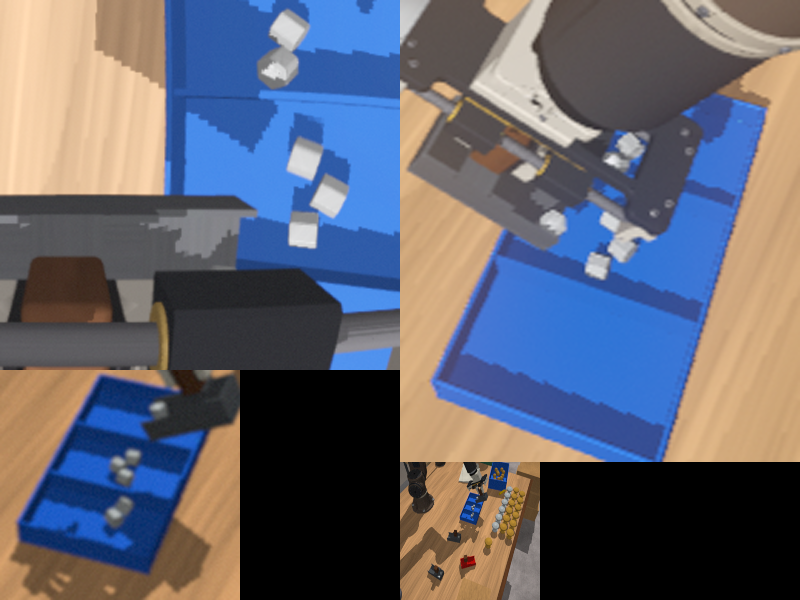

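Bay 0 now holds two slugs (wrist crop (285,50)), bay 1 holds three ((305,195)), and the last slug is still in the shaker just inside the mouth (side crop (553,220), on the +y side). The wrist had come close to its singularity and the j3 limit, which bent the last move. The last slug has to go into bay 2, so I'll ease the mouth there sideways.

```bash
python3 -m creep '[[20,0,0.25,0,0,0,0],[20,0,0.5,0,0,0,0],[20,0,0.75,0,0,0,0],[20,0,0.75,0,0,0,0],[20,0,0.5,0,0,0,0]]'; python3 - <<'E'
from look import *
s=r.get_state(); print(s["joints"].round(1),s["tcp_pos"].round(4),s["eef_rot"].round(1))
R=Ro.from_euler("xyz",s["eef_rot"],degrees=True).as_matrix()
# shaker x axis = tool? find: shaker frame in tool: z_s=-z_t, x_s perpendicular along tool y
xs=R[:,1]; xs=xs if xs[0]>0 else -xs; zs=-R[:,2]; o=s["tcp_pos"]-zs*.020; m=o-xs*.076+zs*.010
print("mouth tray",(totray(m)*1000).round(),m[2].round(3),"xs",xs.round(2))
E
python3 wl.py 5
```

```text
time_s: 26.65
tcp_pos: [0.6007, 0.2863, 0.1276]
eef_rot: [-150.4, -1.6, -84.0]
contact_force: [-0.4, -0.1, -1.3]
gripper_width: 0.0256
gripper_force: 50.0
[  42.2    8.4  -51.2   70.8  -19.3 -101.7] [0.6007 0.2863 0.1276] [-150.4   -1.6  -84. ]
mouth tray [42. 97.] 0.081 xs [0.86 0.1  0.49]
[(429, 23, 0.94), (433, 7, 0.78), (449, 82, 0.97), (452, 127, 0.76), (466, 191, 0.97), (468, 105, 0.94)]
[(308, 247, 0.29), (429, 23, 0.9), (436, 8, 0.52), (448, 80, 0.64), (454, 126, 0.87), (465, 192, 0.77), (469, 105, 0.6)]
 side 0.39 [249.0, 367.0, 260.0, 372.0] [-9.0, 86.0]
```

```bash
cat > cnt.py <<'E'
from look import *
for n,f in (("wrist",True),("side",False),("scene",False)):
    k=capture(n)
    for d in search_frame(k,"slug0"):
        b=d["bbox"]; p=totray(ray(k,[(b[0]+b[2])/2,(b[1]+b[3])/2],.012,f))*1000
        if d["conf"]>.3: print(n,round(d["conf"],2),np.round(b).tolist(),p.round().tolist())
    # bright/grey (unsaturated) blobs inside the tray
    m=np.zeros((420,560),np.uint8); q=[tw((x,y,.012)) for x,y in ((-.08,-.145),(.08,-.145),(.08,.145),(-.08,.145))]
    if f: continue
    cv2.fillConvexPoly(m,proj(k,q,f).astype(np.int32),1); im=k["frame"].astype(int)
    w=((im[:,:,0]>0.7*im[:,:,2])&(im.max(2)>70)&(m>0)).astype(np.uint8); nn,_,st,ce=cv2.connectedComponentsWithStats(w)
    for i in range(1,nn):
        if st[i,4]>12: print("  blob",n,st[i,4],ce[i].round(),(totray(ray(k,ce[i],.012,f))*1000).round())
fz=[]
for i in range(6): capture("side"); fz.append(r.get_state()["contact_force"][2])
print(np.mean(fz),r.get_state()["time_s"])
E
python3 cnt.py
```

```text
wrist 0.96 [457.0, 93.0, 478.0, 123.0] [-8.0, 7.0]
wrist 0.92 [436.0, 72.0, 458.0, 100.0] [9.0, -11.0]
wrist 0.87 [456.0, 185.0, 475.0, 210.0] [-10.0, 81.0]
wrist 0.84 [420.0, 1.0, 448.0, 18.0] [17.0, -80.0]
wrist 0.82 [444.0, 117.0, 459.0, 144.0] [6.0, 27.0]
wrist 0.73 [415.0, 17.0, 442.0, 39.0] [23.0, -63.0]
side 0.51 [252.0, 364.0, 262.0, 373.0] [-13.0, 83.0]
  blob side 5653 [263. 309.] [ 18. -34.]
scene 0.57 [282.0, 161.0, 292.0, 168.0] [19.0, -87.0]
scene 0.57 [290.0, 154.0, 296.0, 158.0] [26.0, -55.0]
scene 0.55 [289.0, 140.0, 298.0, 149.0] [13.0, -16.0]
scene 0.53 [286.0, 134.0, 293.0, 139.0] [-7.0, 9.0]
scene 0.36 [292.0, 129.0, 298.0, 136.0] [1.0, 28.0]
  blob scene 30 [298. 118.] [-9. 84.]
  blob scene 149 [292. 138.] [2. 7.]
  blob scene 108 [289. 161.] [ 21. -73.]
-1.9807675090873171 27.55
```

All six slugs are in the tray with a 2/3/1 split, and the shaker weighs empty. Raising and levelling it.

```bash
cat > res.py <<'E'
from look import *
import sys
s=r.get_state(); y=float(sys.argv[1]); R=Ro.from_euler("xyz",s["eef_rot"],degrees=True)
v=(Ro.from_euler("xyz",[180,0,y],degrees=True)*R.inv()).as_rotvec(degrees=True)
print("joints",s["joints"].round(1),"tcp",s["tcp_pos"].round(4),s["eef_rot"].round(2),"to level rotvec",v.round(2),"home shift units",((np.array([.530,-.2876,.0205])-s["tcp_pos"])/.025).round(2), "t",s["time_s"])
E
python3 -m creep '[[20,0.2,0,0.3,0,0,0],[20,0.3,0,0.5,0,0,0],[20,0.3,0,0.4,-0.3,2.5,0],[20,0.3,0,0.2,-0.4,3,0],[20,0.3,0,0,-0.4,3,0],[20,0.2,0,0,-0.4,3,0],[20,0,0,0,-0.4,3,0],[20,0,0,0,-0.4,3,0]]'; python3 res.py -82.6
```

```text
time_s: 28.22
tcp_pos: [0.6411, 0.2829, 0.1609]
eef_rot: [-166.3, -2.2, -83.7]
contact_force: [1.1, -1.3, -1.7]
gripper_width: 0.0258
gripper_force: 50.0
joints [ 45.6  16.5 -16.4  13.8 -48.6 -47.4] tcp [0.6411 0.2829 0.1609] [-166.33   -2.24  -83.66] to level rotvec [ 0.58 13.84  0.79] home shift units [ -4.44 -22.82  -5.62] t 28.2167
```

```bash
python3 -m creep '[[20,0,0,0,0.2,4.6,0.27],[20,0,0,0,0.2,4.6,0.26],[20,0,0,0,0.2,4.6,0.26],[20,0,0,0,0,0,0],[20,-0.17,-0.4,0,0,0,-0.6],[20,-0.17,-0.7,0,0,0,-0.6],[20,-0.17,-0.95,0,0,0,-0.6],[20,-0.17,-0.95,0,0,0,-0.6]]' | head -3
python3 -m creep '[[20,-0.17,-0.95,0,0,0,-0.6],[20,-0.17,-0.95,0,0,0,-0.6],[20,-0.17,-0.95,0,0,0,-0.6],[20,-0.17,-0.95,0,0,0,-0.6],[20,-0.17,-0.95,0,0,0,-0.6],[20,-0.17,-0.95,0,0,0,-0.6],[20,-0.17,-0.95,0,0,0,-0.6],[20,-0.17,-0.95,0,0,0,-0.6]]' | head -3
python3 -m creep '[[20,-0.17,-0.95,0,0,0,-0.6],[20,-0.17,-0.95,0,0,0,-0.6],[20,-0.17,-0.95,0,0,0,-0.6],[20,-0.17,-0.95,0,0,0,-0.6],[20,-0.17,-0.95,0,0,0,-0.6],[20,-0.17,-0.95,0,0,0,-0.6],[20,-0.17,-0.95,0,0,0,-0.6],[20,-0.17,-0.95,0,0,0,-0.6]]' | head -3
python3 -m creep '[[20,-0.17,-0.95,0,0,0,-0.6],[20,-0.17,-0.95,0,0,0,-0.6],[20,-0.17,-0.95,0,0,0,-0.6],[20,-0.1,-0.7,0,0,0,-0.6],[20,0,-0.5,0,0,0,0],[20,0,-0.3,0,0,0,0],[20,0,-0.25,0,0,0,0],[20,0,0,0,0,0,0]]' | head -3; python3 res.py -97
```

```text
time_s: 28.88
tcp_pos: [0.6233, 0.2055, 0.1603]
eef_rot: [-179.8, -0.1, -85.1]
time_s: 29.55
tcp_pos: [0.589, 0.0151, 0.1609]
eef_rot: [-179.7, -0.1, -89.9]
time_s: 30.22
tcp_pos: [0.555, -0.1745, 0.1609]
eef_rot: [-179.7, -0.1, -94.7]
time_s: 30.88
tcp_pos: [0.5412, -0.2889, 0.1607]
eef_rot: [-179.8, -0.1, -97.1]
joints [ -9.8  15.9 -10.3   0.1 -63.6   2.7] tcp [ 0.5412 -0.2889  0.1607] [-1.7978e+02 -1.1000e-01 -9.7070e+01] to level rotvec [0.13 0.21 0.07] home shift units [-0.45  0.05 -5.61] t 30.8833
```

```bash
python3 -m creep '[[20,-0.25,0,-0.4,0.13,0.21,0.07],[20,-0.2,0,-0.8,0,0,0],[20,0,0,-0.9,0,0,0],[20,0,0,-0.9,0,0,0],[20,0,0,-0.8,0,0,0],[20,0,0,-0.6,0,0,0],[20,0,0,-0.5,0,0,0],[20,0,0,-0.3,0,0,0]]' | head -4
python3 -m creep '[[20,0,0,-0.2,0,0,0],[20,0,0,-0.12,0,0,0],[20,0,0,-0.04,0,0,0],[20,0,0,0,0,0,0]]'; python3 res.py -97
```

```text
time_s: 31.55
tcp_pos: [0.5286, -0.2872, 0.0285]
eef_rot: [179.8, 0.0, -96.9]
contact_force: [-0.3, 0.3, -2.8]
time_s: 31.88
tcp_pos: [0.5304, -0.2884, 0.0222]
eef_rot: [-180.0, 0.0, -97.0]
contact_force: [-0.0, 0.9, -1.1]
gripper_width: 0.0256
gripper_force: 50.0
joints [-10.   23.  -20.3  -0.  -46.7   3. ] tcp [ 0.5304 -0.2884  0.0222] [-179.97    0.    -96.97] to level rotvec [ 0.    0.03 -0.03] home shift units [-0.01  0.03 -0.07] t 31.8833
```

```bash
python3 -m creep '[[20,0,0,-0.04,0,0,0],[20,0,0,-0.03,0,0,0],[20,0,0,0,0,0,0]]' | sed -n 2,4p
python3 -m creep '[[26,0,0,0,0,0,0],[30,0,0,0,0,0,0],[60,0,0,0,0,0,0],[60,0,0,0,0,0,0],[60,0,0,0,0,0,0],[60,0,0,0,0,0,0],[60,0,0,0,0,0,0],[60,0,0,0,0,0,0]]'
python3 -m creep '[[60,0,0,0.2,0,0,0],[60,0,0,0.5,0,0,0],[60,0,0,0.9,0,0,0],[60,0,0,1,0,0,0],[60,0,0,1,0,0,0],[60,0,0,1,0,0,0],[60,0,0,1,0,0,0],[60,0,0,0.8,0,0,0]]'
python3 -m creep '[[60,0,0.5,0.5,0,0,0],[60,0,1,0.4,0,0,0],[60,0,1,0.2,0,0,0],[60,0,1,0,0,0,0],[60,0,1,0,0,0,0],[60,0,1,0,0,0,0],[60,0,1,0,0,0,0],[60,0,0.5,0,0,0,0]]' | head -2
python3 cnt.py; python3 - <<'E'
from look import *
for n in ("scene","side"):
    k=capture(n)
    for d in outline_of(k,"shaker"):
        b=d["bbox"]; p=ray(k,[(b[0]+b[2])/2,(b[1]+b[3])/2],.025); out=""
        if np.hypot(p[0]-.52,p[1]+.29)<.05: 
            q,e=fit([(k,d["region"]*1.,False)],SH,(.53,-.288,[-.12]),1); out=(q.round(4),round(e,3))
        print(n,np.round(b).tolist(),p.round(3),out)
    print([np.round(d["bbox"]).tolist() for d in search_frame(k,"knob")][:1])
E
```

```text
tcp_pos: [0.5306, -0.2887, 0.0211]
eef_rot: [-179.9, -0.0, -97.0]
contact_force: [0.5, 1.4, 3.4]
time_s: 32.8
tcp_pos: [0.53, -0.2885, 0.02]
eef_rot: [180.0, 0.0, -97.0]
contact_force: [0.1, 0.2, -0.1]
gripper_width: 0.0588
gripper_force: 0.0
time_s: 33.47
tcp_pos: [0.5304, -0.2887, 0.1828]
eef_rot: [-179.9, -0.0, -97.0]
contact_force: [0.4, -0.7, -1.0]
gripper_width: 0.0601
gripper_force: 0.0
time_s: 34.13
tcp_pos: [0.5295, -0.1109, 0.2077]
wrist 0.58 [232.0, 298.0, 357.0, 329.0] [12.0, -97.0]
side 0.68 [250.0, 360.0, 259.0, 372.0] [-6.0, 81.0]
side 0.66 [253.0, 330.0, 264.0, 340.0] [7.0, 21.0]
side 0.57 [261.0, 325.0, 275.0, 337.0] [-8.0, 7.0]
side 0.54 [192.0, 253.0, 326.0, 420.0] [5.0, 24.0]
side 0.5 [259.0, 315.0, 268.0, 324.0] [10.0, -13.0]
side 0.45 [258.0, 289.0, 271.0, 298.0] [28.0, -69.0]
  blob side 149 [269. 291.] [ 22. -78.]
  blob side 173 [267. 324.] [ 1. -6.]
  blob side 85 [259. 336.] [ 7. 24.]
  blob side 107 [255. 365.] [-7. 78.]
scene 0.45 [292.0, 113.0, 300.0, 122.0] [-14.0, 86.0]
scene 0.44 [281.0, 160.0, 292.0, 168.0] [20.0, -86.0]
scene 0.4 [291.0, 154.0, 297.0, 163.0] [30.0, -60.0]
  blob scene 31 [298. 118.] [-9. 84.]
  blob scene 283 [264. 142.] [-62. -31.]
  blob scene 146 [292. 138.] [2. 7.]
  blob scene 119 [289. 160.] [ 21. -71.]
0.15269697970966697 34.7333
scene [243.0, 282.0, 303.0, 327.0] [ 0.694 -0.271  0.025] 
scene [111.0, 305.0, 176.0, 365.0] [ 0.504 -0.44   0.025] 
scene [185.0, 204.0, 246.0, 246.0] [ 0.489 -0.154  0.025] 
scene [161.0, 256.0, 223.0, 306.0] [ 0.521 -0.298  0.025] (array([ 0.5307, -0.2914, -0.1419]), np.float64(0.064))
[[340.0, 231.0, 367.0, 266.0]]
side [264.0, 145.0, 307.0, 185.0] [ 0.683 -0.272  0.025] 
side [319.0, 160.0, 366.0, 202.0] [ 0.516 -0.285  0.025] (array([ 0.5312, -0.2895, -0.1253]), np.float64(0.12))
side [346.0, 141.0, 388.0, 166.0] [ 0.491 -0.428  0.025] 
side [310.0, 190.0, 359.0, 236.0] [ 0.493 -0.164  0.025] 
[[204.0, 182.0, 232.0, 213.0]]
```

Shaker is home, neighbours and knob unmoved. I'll check from two wrist positions that no slug is stacked, especially the close pair in bay 0.

```bash
cat > wc.py <<'E'
from look import *
import sys,json
k=capture("wrist"); o=[]
for d in outline_of(k,"slug0"):
    b=d["bbox"]; v,u=np.nonzero(d["region"]); o.append(([u.mean(),v.mean()],d["conf"],b))
for c,cf,b in o:
    if cf>.3: print(round(cf,2),np.round(b).tolist(),(totray(ray(k,c,.012,True))*1000).round(1).tolist(),"at z .03:",(totray(ray(k,c,.03,True))*1000).round(1).tolist())
print(r.get_state()["tcp_pos"],k["origin"]); cv2.imwrite(f"pics/wc_{sys.argv[1]}.png",k["frame"][:,:,::-1])
E
python3 -m creep '[[60,0,0.5,0,0,0,0],[60,0,0.9,0,0,0,0],[60,0,1,0,0,0,0],[60,0,1,0,0,0,0],[60,0,1,0,0,0,0],[60,0,0.8,0,0,0,0],[60,0,0.4,0,0,0,0],[60,0,0,0,0,0,0]]' | head -2; python3 wc.py 1
python3 -m creep '[[60,0,0.5,0,0,0,0],[60,0,0.9,0,0,0,0],[60,0,1,0,0,0,0],[60,0,1,0,0,0,0],[60,0,1,0,0,0,0],[60,0,0.8,0,0,0,0],[60,0,0.4,0,0,0,0],[60,0,0,0,0,0,0]]' | head -2; python3 wc.py 2
```

```text
time_s: 35.7
tcp_pos: [0.53, 0.0286, 0.2077]
0.65 [273.0, 227.0, 291.0, 240.0] [18.8, -83.0] at z .03: [17.1, -89.2]
0.55 [274.0, 241.0, 289.0, 260.0] [25.5, -59.7] at z .03: [23.4, -66.9]
0.55 [302.0, 297.0, 318.0, 308.0] [6.2, 28.7] at z .03: [5.0, 17.4]
[0.52990225 0.02681896 0.20758689] [ 0.52073591 -0.04059183  0.40010683]
time_s: 36.47
tcp_pos: [0.5301, 0.1678, 0.2073]
0.77 [259.0, 111.0, 279.0, 128.0] [18.1, -83.1] at z .03: [17.3, -82.9]
0.69 [313.0, 233.0, 329.0, 252.0] [-8.1, 81.5] at z .03: [-7.7, 74.1]
0.68 [301.0, 179.0, 314.0, 198.0] [-7.4, 6.0] at z .03: [-7.0, 2.1]
0.64 [256.0, 130.0, 275.0, 151.0] [24.6, -61.8] at z .03: [23.5, -62.6]
0.52 [290.0, 196.0, 306.0, 213.0] [6.4, 26.3] at z .03: [6.1, 21.5]
0.48 [280.0, 168.0, 299.0, 188.0] [8.3, -12.3] at z .03: [7.9, -15.4]
[0.52992452 0.1660992  0.20741465] [0.52081978 0.09866626 0.39983243]
```

All slugs are at floor height and at least 23 mm apart, split 2/3/1. Handing in.

```bash
python3 -c "
from plant import *
print(close_job())"
```

```text
the job is handed in; nothing more can be done
None
```

All six largest slugs lie flat in the tray, split 2/3/1 across the bays; the empty shaker stands upright and released where I took it from, the other shakers and the knob show no movement, and the job was handed in at about 37 s of 72, though no verdict came back.

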